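# Clear the assay bench and release the disinfection cycle

### The arm

A 6-joint arm with a two-finger parallel gripper is mounted at the origin on the work surface. World frame = base frame: x ahead of the robot, y to its left, z up, the work surface at z = 0. Lengths are in m, angles in rad, forces in N, time in s.
With the tool pointing down it reaches from about 0.3 to 0.85 m from the base axis. Payload 5.4 kg.
Tool frame: the origin (TCP) lies midway between the tips of the shut fingers; the grasp point (between the pads) lies 19 mm behind it (robot.grasp_offset is the distance from the TCP to the grasp point, in m); y points along the fingers, z is the direction in which the jaws open and shut, and the axes are right-handed (so a half turn about y gives the same grasp; the last joint's range is limited). The gripper opens to 85 mm and grips with 20 to 120 N. Pads are 22 mm wide; open, the fingers measure 114 mm over their backs; the gripper's body (76 mm by 85 mm) begins 54 mm behind the grasp point. The pads swing forward as they close: fully open they stand 13 mm farther back than shut.
Start: joints at [0.979, 0.158, 1.597, -0, 1.386, -0.21], TCP at [0.214, 0.534, 0.231] pointing down, gripper open.
Joint ranges: [-2.91, 2.91], [-0.94, 2.29], [0.18, 2.7], [-1.29, 4.43], [0.17, 2.64], [-3, 3]. Speed limits (rad/s): [2.57, 2.57, 3.14, 3.14, 3.14, 3.14].

### API

Orientations are given as a rotation vector (axis times angle).
In Python, from workcell import robot, get_image gives the robot as it stands. The module is installed in compiled form; this text tells all that it offers.
- The arm moves only by the tool jog_arm, never from a script. Its argument "plan" is a list of rows, each an object of numbers: "jaw": the opening, from -1 (shut) to 1 (fully open); "dx", "dy", "dz": the shift along the tool's x, y, z in m; "roll": the turn about the tool's y in rad. In form: [{"jaw": .., "dx": .., "dy": .., "dz": .., "roll": ..}, ...]. A call has 1 to 10 rows; each row is the pose to reach, as a shift and turn from the pose commanded when the call began, along the tool's axes at that moment; what a row does not reach only later rows make up. A row lasts 1/12 s, in which the tool goes at most 41.7 mm and 7.16 degrees, less where a joint would pass 70% of its speed; a pose out of reach is approached as far as the arm can. A call with a gripper value outside its range is refused whole. The fingers move at their own pace and stop on an object; the grip force is fixed at half the most. Time passes only in rows, so rows that repeat a pose let the fingers close. It gives the time, the measured TCP pose, the force and the opening at its end, in the units of the state.
- robot.observe(): the state, without advancing time (a new reading comes with each control period).
- get_image(name): name is "scene" or "top"; returns a dict with "pixels" (480x640x3 uint8, blue, green, red), "K" (3x3 intrinsics, pixels), "view" (4x4, takes a point from world to camera coordinates). Camera axes: x right, y down, z forward; pixel columns grow to the right and rows downward; lengths in m; the calibration is good to about 2 mm. A picture is of the moment at which its call begins. There is no depth.
- robot.hand_in(): hands the job in, once; it reports no verdict.
The state is a dict: "t": time; "qpos": joint angles; "qd": joint speeds; "effort": joint torques, N m; "tool_pos": TCP position; "orientation": TCP orientation; "force": force on the tool from outside, world axes, zero at the start; "moment": the same for the moment, N m; "width": finger opening in m.
Only numpy, scipy, OpenCV 4.12 (cv2) and the standard library are available. Lean on these libraries where they do the work, as an engineer would, in place of code of your own. Each camera call takes 0.05 s, during which the arm holds its last target. There are 200 camera calls.

### The job

Clear the bench for disinfection: put every used cuvette in the yellow waste tub and every steel instrument in the blue tray, leaving the well plate and the round dish where they are. Only when all are sorted, slide the yellow safety catch all the way aside, press the red release button fully down (its window turns green), and then slide the catch fully back over the button.

Things in the scene. Friction and masses are not known exactly. Their poses are not given: they have to be found in the camera images.
- cuv1_c (a point): used measuring cuvette with a cap: a square plastic bar 48 mm long, 14 x 14 mm in section, off-white with a violet cap over the last 10 mm at its +x end, about 15 g, lying on one of its flat sides; the point is its centre (7 mm above what it lies on), x runs along its length. May be absent
- cuv2_c (a point): used measuring cuvette with a cap: a square plastic bar 48 mm long, 14 x 14 mm in section, off-white with a violet cap over the last 10 mm at its +x end, about 15 g, lying on one of its flat sides; the point is its centre (7 mm above what it lies on), x runs along its length. May be absent
- cuv3_c (a point): used measuring cuvette with a cap: a square plastic bar 48 mm long, 14 x 14 mm in section, off-white with a violet cap over the last 10 mm at its +x end, about 15 g, lying on one of its flat sides; the point is its centre (7 mm above what it lies on), x runs along its length. May be absent
- inst1_c (a point): bare-steel spatula (one broad and one narrow flat end): 100 mm long in all, about 40 g, its middle 50 mm is a plain grip 12 mm wide and 10 mm high, its ends are thinner; the point is its centre (5 mm above what it lies on), x runs along its length. May be absent
- inst2_c (a point): bare-steel forceps (two slim tips at the +x end): 100 mm long in all, about 40 g, its middle 50 mm is a plain grip 12 mm wide and 10 mm high, its ends are thinner; the point is its centre (5 mm above what it lies on), x runs along its length. May be absent
- inst3_c (a point): bare-steel scraper (one broad and one narrow end): 100 mm long in all, about 40 g, its middle 50 mm is a plain grip 12 mm wide and 10 mm high, its ends are thinner; the point is its centre (5 mm above what it lies on), x runs along its length. May be absent
- tub_in (a point): yellow open waste tub fixed to the bench, outside 140 (its x) x 150 (its y) x 65 mm high, walls and floor 4 mm; the point is the centre of its inner floor, z up
- tray_in (a point): blue open instrument tray fixed to the bench, outside 150 (its x) x 170 (its y) x 45 mm high, walls and floor 4 mm; the point is the centre of its inner floor, z up
- console: white release console fixed to the bench, 120 (its x) x 200 (its y) x 45 mm high; origin at the centre of its underside, z up. On its top: the red button at y = -45 mm, the yellow safety catch that slides along +y over two dark rails (at x = -39 and +39 mm, tops 55 mm above the bench), and near y = +83 mm a small window that shows red, or green once the button is down. Everything on the console is at most 90 mm above the bench
- button_top (a point): centre of the top face of the round red release button, 32 mm across, 53 mm above the bench when up; it is pressed straight down
- release (a joint): travel of the release button in m: 0 up, 0.007 fully down; it needs about 4 N and stays where it is pushed to
- catch_tab (a point): centre of the upright black tab on the yellow catch: 12 mm thick along the sliding direction (the console's y), 40 mm along the console's x, 30 mm high, standing on the yellow plate (88 x 56 mm, 4 mm thick, its top 59.5 mm above the bench). The tab can be pinched or pushed
- catch (a joint): position of the safety catch in m: 0 fully closed over the button, 0.070 fully aside (moved along the console's +y, button wholly uncovered); friction about 2 N, it stays where it is left
- microplate: bystander: loose white well plate, 127 x 85 x 14 mm, origin at the centre of its underside
- dish: bystander: loose pale round dish, 90 mm across, 14 mm high, origin at the centre of its underside

How it is judged:
By the outcome, as a careful person would: the job done as asked, in the order asked, and still so for the second after the job is handed in, with the robot touching nothing.
Of cuv1, cuv2, cuv3 only 2 to 3 are there at a start; the rules pass over those that are not, and their reading is None.
Of inst1, inst2, inst3 only 2 to 3 are there at a start; the rules pass over those that are not, and their reading is None.
At some moment in a run one of cuv1, cuv2, cuv3, inst1, inst2, inst3 may be knocked a few centimetres aside while the robot is not near it.
Once in a run the grip may slacken for a moment while it holds something.
It also fails if it takes over 210 s, if anything falls off the work surface, if the arm or the gripper's body presses on something with over 40 N, if the wrist force passes 120 N, or if a joint passes its speed limit or range.

## Working session

There is one attempt and no reset: what is moved stays moved. The work goes in short steps, Python scripts to look and compute and a tool call to move; the robot and the scene stay as the last step left them, time stands still between calls to the robot, and variables do not carry over. Pictures are saved under pics/ and viewed, about 12 in all and at most 16, crops included, and the job is handed in when it is done.

Besides the shell and the picture viewer there is one more tool, called after "Emit:" as name(argument=value, ...), one argument or row to a line, values as JSON. jog_arm: Moves the arm, as the interface text tells. Its arguments: {"type":"object","properties":{"plan":{"type":"array","items":{"type":"object","properties":{"jaw":{"type":"number"},"dx":{"type":"number"},"dy":{"type":"number"},"dz":{"type":"number"},"roll":{"type":"number"}}}}},"required":["plan"]}

```bash
mkdir -p pics; cat > h.py <<'E'
import numpy as np, cv2, json
from workcell import robot, get_image
from scipy.spatial.transform import Rotation as R
def snap(n,name):
    d=get_image(n); cv2.imwrite(f'pics/{name}.png',d['pixels']); np.savez(f'pics/{name}.npz',**d); return d
def unproj(d,uv,z):
    K=np.array(d['K']);V=np.array(d['view']);Rm=V[:3,:3];c=-Rm.T@V[:3,3]
    r=Rm.T@np.linalg.inv(K)@np.array([uv[0],uv[1],1.]); return c+r*(z-c[2])/r[2]
def proj(d,p):
    V=np.array(d['view']);q=V[:3,:3]@np.array(p)+V[:3,3];q=np.array(d['K'])@q;return q[:2]/q[2]
E
python3 - <<'E'
from h import *
for n in('top','scene'):
    d=snap(n,n+'0'); print(n,np.round(d['K'],1).tolist(),np.round(d['view'],3).tolist())
s=robot.observe();print(s, robot.grasp_offset); print(R.from_rotvec(s['orientation']).as_matrix().round(3))
E
```

```text
top [[614.7, 0.0, 330.0], [0.0, 614.7, 249.0], [0.0, 0.0, 1.0]] [[-0.009, -1.0, 0.024, -0.03], [-0.997, 0.007, -0.074, 0.578], [0.074, -0.025, -0.997, 1.273], [0.0, 0.0, 0.0, 1.0]]
scene [[508.0, 0.0, 317.1], [0.0, 508.0, 238.2], [0.0, 0.0, 1.0]] [[0.57, 0.822, 0.014, -0.301], [0.524, -0.35, -0.777, -0.262], [-0.633, 0.45, -0.63, 1.796], [0.0, 0.0, 0.0, 1.0]]
{'t': 0.1, 'qpos': array([ 9.78922034e-01,  1.58998872e-01,  1.59808949e+00, -1.84194305e-06,
        1.38620935e+00, -2.10073674e-01]), 'qd': array([ 8.44939420e-05, -1.10533514e-03, -2.75200213e-03,  2.20310146e-04,
       -2.10359228e-03, -3.32868786e-05]), 'effort': array([-8.82674540e-04, -3.96992970e+01, -3.32335818e+01, -3.71223250e-04,
        4.19804521e-03, -4.01479315e-05]), 'tool_pos': array([0.21394069, 0.53313989, 0.23041657]), 'orientation': array([-1.55153701,  0.30012433, -0.29907614]), 'force': array([-0.47333964,  0.74258272,  0.57945935]), 'moment': array([ 0.01322926,  0.04648863, -0.00904396]), 'width': 0.08568503034135355} 0.0187
[[ 0.928 -0.001  0.373]
 [-0.373 -0.001  0.928]
 [-0.    -1.    -0.002]]
```

View pics/top0.png

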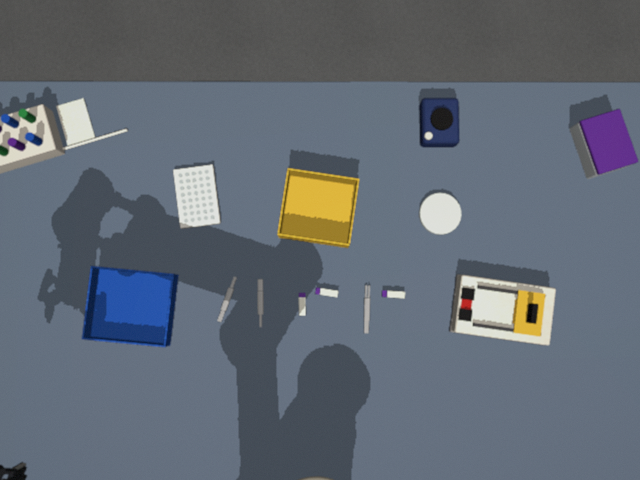

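View pics/scene0.png

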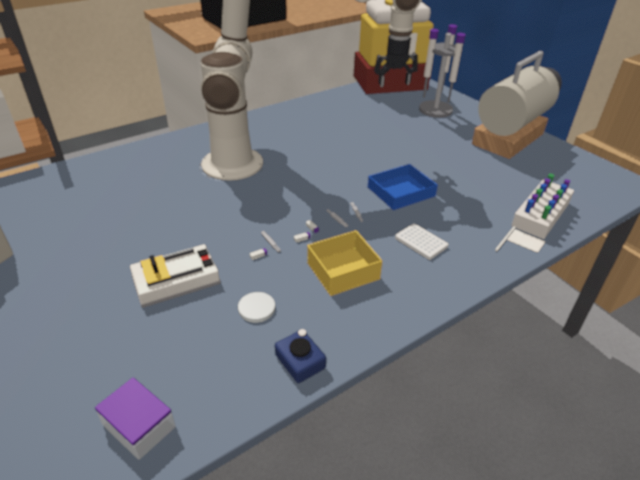

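The top view shows three instruments near (228,299), (260,302) and (367,308), and cuvettes near (302,304), (327,292) and (394,294). The tub is at (318,207), the tray at (130,306), and the console at (503,309). On the console the catch (530,313) is closed and the window (466,305) is red.

```bash
python3 - <<'E'
from h import *
im=cv2.imread('pics/top0.png')
c=im[262:352,205:425]; cv2.imwrite('pics/c1.png',cv2.resize(c,None,fx=3.6,fy=3.6,interpolation=cv2.INTER_CUBIC))
c=im[265:355,440:565]; cv2.imwrite('pics/c2.png',cv2.resize(c,None,fx=6,fy=6,interpolation=cv2.INTER_CUBIC))
d=dict(np.load('pics/top0.npz'))
# local-contrast segmentation of objects
hsv=cv2.cvtColor(im,cv2.COLOR_BGR2HSV); 
g=(hsv[...,1]<70)&(hsv[...,2]>95)
v=(hsv[...,0]>125)&(hsv[...,0]<160)&(hsv[...,1]>100)
st=np.zeros(im.shape[:2],bool); st[262:352,205:425]=True
for nm,m in(('grey',g),('viol',v)):
    n,l,s,ce=cv2.connectedComponentsWithStats((m&st).astype(np.uint8))
    for i in range(1,n):
        if s[i,4]<8: continue
        yx=np.argwhere(l==i); r=cv2.minAreaRect(yx[:,::-1].astype(np.float32))
        bx=cv2.boxPoints(r); 
        e=[(bx[0]+bx[1])/2,(bx[2]+bx[3])/2] if np.linalg.norm(bx[0]-bx[1])<np.linalg.norm(bx[1]-bx[2]) else [(bx[1]+bx[2])/2,(bx[3]+bx[0])/2]
        print(nm,s[i],np.round(ce[i],1),[np.round(unproj(d,q,.01)[:2],4).tolist() for q in e])
yel=(hsv[...,0]>18)&(hsv[...,0]<35)&(hsv[...,1]>150)&(hsv[...,2]>60)
blu=(hsv[...,0]>105)&(hsv[...,0]<125)&(hsv[...,1]>190)&(hsv[...,2]>60)
for nm,m,z in(('yel',yel,.06),('blu',blu,.045)):
    n,l,s,ce=cv2.connectedComponentsWithStats(m.astype(np.uint8))
    for i in range(1,n):
        if s[i,4]<150: continue
        r=cv2.minAreaRect(np.argwhere(l==i)[:,::-1].astype(np.float32))
        print(nm,s[i],[np.round(unproj(d,q,z)[:2],3).tolist() for q in cv2.boxPoints(r)],np.round(unproj(d,r[0],z),3))
E
```

```text
grey [  276   262   149    90 10815] [361.6 309.4] [[0.4552, -0.2333], [0.4582, 0.0797]]
grey [ 205  276   33   76 1349] [216.6 316.2] [[0.5233, 0.1954], [0.3666, 0.1948]]
grey [257 279   6  49 229] [259.8 300. ] [[0.5163, 0.1144], [0.4156, 0.1144]]
viol [315 288   5   6  23] [317.3 290.4] [[0.4963, -0.0069], [0.4857, -0.0068]]
viol [382 290   5   7  31] [384. 293.] [[0.4908, -0.1489], [0.4781, -0.1487]]
viol [299 293   7   4  25] [301.6 294.5] [[0.4829, 0.0312], [0.4828, 0.0185]]
yel [ 278  168   81   79 5035] [[0.601, 0.075], [0.744, 0.053], [0.721, -0.095], [0.578, -0.072]] [ 0.661 -0.01   0.06 ]
yel [513 291  32  45 992] [[0.403, -0.402], [0.488, -0.416], [0.48, -0.474], [0.395, -0.46]] [ 0.442 -0.438  0.06 ]
blu [  83  267   94   79 6039] [[0.399, 0.469], [0.545, 0.457], [0.526, 0.28], [0.38, 0.293]] [0.462 0.375 0.045]
```

View pics/c1.png

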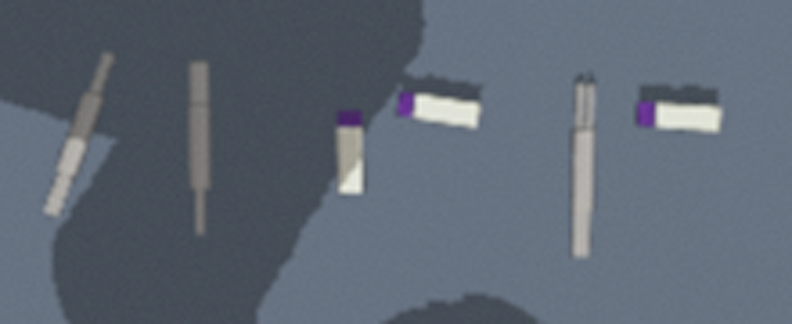

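View pics/c2.png

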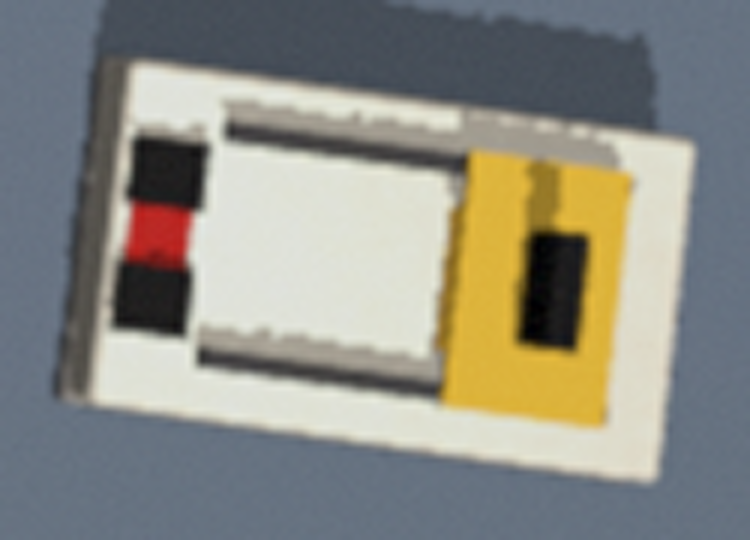

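Crop c1 confirms all six objects. From left to right they are a spatula or scraper tilted about 20°, another one upright, cuvette A (upright, cap up), cuvette B (cap left), the forceps, and cuvette C (cap left). Crop c2 shows the catch tab at about (555,292) and the red window at (160,237).

```bash
python3 - <<'E'
from h import *
d=dict(np.load('pics/top0.npz'))
def w(u,v,z,f=3.6,o=(205,262)): return unproj(d,(u/f+o[0],v/f+o[1]),z)[:2]
for n,a,b,z in(('I1',(107,56),(51,212),.008),('I2',(199,62),(200,235),.008),('A',(349,112),(350,193),.014),('B',(400,104),(479,113),.014),('F',(585,76),(582,256),.01),('C',(638,114),(720,117),.014)):
    p,q=w(*a,z),w(*b,z); e=q-p; print(n,np.round((p+q)/2,4),'len',round(np.linalg.norm(e),4),'ang',round(np.degrees(np.arctan2(e[1],e[0]))%180,1))
W=lambda u,v,z:w(u,v,z,6,(440,265))
t=W(559,292,.0895);print('tab',t)
p,q=W(130,60,.045),W(695,140,.045);e=p-q;print('console far edge',np.linalg.norm(e),e/np.linalg.norm(e))
e=e/np.linalg.norm(e)
r=W(660,480,.045);print('corners',p,q,r,'ctr',(p+r)/2)
print('plate ctr', (W(470,152,.0595)+W(605,424,.0595))/2)
E
```

```text
I1 [0.4745 0.183 ] len 0.0963 ang 160.4
I2 [0.4654 0.1127] len 0.101 ang 0.3
A [0.4622 0.0247] len 0.0471 ang 0.4
B [ 0.4874 -0.0281] len 0.0466 ang 83.0
F [ 0.4531 -0.1124] len 0.1053 ang 178.3
C [ 0.482  -0.1687] len 0.0483 ang 87.4
tab [ 0.44048164 -0.43775766]
console far edge 0.19820088171991954 [0.14790447 0.98900165]
corners [ 0.52016915 -0.30682462] [ 0.49085436 -0.50284562] [ 0.37433163 -0.48643337] ctr [ 0.44725039 -0.396629  ]
plate ctr [ 0.44099679 -0.44103794]
```

```bash
cat >> h.py <<'E'
def plan(*T):
    """T: chain of (x,y,z,jaw_deg or None); prints tool-frame shift from current pose for each (same start)"""
    s=robot.observe();M=R.from_rotvec(s['orientation']).as_matrix();p=np.array(s['tool_pos'])
    j=np.degrees(np.arctan2(M[1,2],M[0,2]))
    print('t',round(s['t'],2),'tcp',p.round(4),'jawdeg',round(j,1),'tilt',M[:,1].round(3),'w',round(s['width'],4),'F',s['force'].round(1),'q',s['qpos'].round(2))
    for x,y,z,a in T:
        e=M.T@(np.array([x,y,z])-p); r=0 if a is None else ((j-a+90)%180-90)
        print(' dx %.3f dy %.3f dz %.3f roll %.3f'%(*e,np.radians(r)),'dist',round(np.linalg.norm(e),3))
E
python3 -c "
from h import *
plan((.4745,.183,.10,70.4),(.4745,.183,.003,70.4))"
```

```text
t 0.1 tcp [0.2139 0.5331 0.2304] jawdeg 68.1 tilt [-0.001 -0.001 -1.   ] w 0.0857 F [-0.5  0.7  0.6] q [ 0.98  0.16  1.6  -0.    1.39 -0.21]
 dx 0.372 dy 0.131 dz -0.228 roll -0.040 dist 0.456
 dx 0.372 dy 0.228 dz -0.227 roll -0.040 dist 0.492
```

Emit:
jog_arm(
  plan=[
    {"jaw":0,"dx":0.372,"dy":0.08,"dz":-0.228,"roll":-0.04},
    {"jaw":0,"dx":0.372,"dy":0.08,"dz":-0.228,"roll":-0.04},
    {"jaw":0,"dx":0.372,"dy":0.08,"dz":-0.228,"roll":-0.04},
    {"jaw":0,"dx":0.372,"dy":0.08,"dz":-0.228,"roll":-0.04},
    {"jaw":0,"dx":0.372,"dy":0.08,"dz":-0.228,"roll":-0.04},
    {"jaw":0,"dx":0.372,"dy":0.08,"dz":-0.228,"roll":-0.04},
    {"jaw":0,"dx":0.372,"dy":0.08,"dz":-0.228,"roll":-0.04},
    {"jaw":0,"dx":0.372,"dy":0.08,"dz":-0.228,"roll":-0.04},
    {"jaw":0,"dx":0.372,"dy":0.08,"dz":-0.228,"roll":-0.04},
    {"jaw":0,"dx":0.372,"dy":0.08,"dz":-0.228,"roll":-0.04},
  ],
)

```text
t: 0.93
tool_pos: [0.4592, 0.2028, 0.1556]
orientation: [-1.554, 0.269, -0.268]
force: [0.8, 1.4, -0.1]
width: 0.0428
```

```bash
python3 -c "
from h import *
plan((.4745,.183,.10,70.4),(.4745,.183,.003,70.4))"
```

```text
t 0.93 tcp [0.4592 0.2028 0.1556] jawdeg 70.4 tilt [-0.  0. -1.] w 0.0428 F [ 0.8  1.4 -0.1] q [ 0.17  0.04  1.88  0.    1.22 -1.05]
 dx 0.021 dy 0.056 dz -0.013 roll 0.000 dist 0.061
 dx 0.021 dy 0.153 dz -0.013 roll 0.000 dist 0.155
```

Emit:
jog_arm(
  plan=[
    {"jaw":0,"dx":0.021,"dy":0.03,"dz":-0.013},
    {"jaw":0,"dx":0.021,"dy":0.07,"dz":-0.013},
    {"jaw":0,"dx":0.021,"dy":0.11,"dz":-0.013},
    {"jaw":0,"dx":0.021,"dy":0.135,"dz":-0.013},
    {"jaw":0,"dx":0.021,"dy":0.152,"dz":-0.013},
    {"jaw":0,"dx":0.021,"dy":0.152,"dz":-0.013},
    {"jaw":-1,"dx":0.021,"dy":0.152,"dz":-0.013},
    {"jaw":-1,"dx":0.021,"dy":0.152,"dz":-0.013},
    {"jaw":-1,"dx":0.021,"dy":0.152,"dz":-0.013},
    {"jaw":-1,"dx":0.021,"dy":0.152,"dz":-0.013},
  ],
)

```text
invalid input at $.plan[0]: expected keys jaw, dx, dy, dz, roll
```

```bash
python3 -c "
from h import *
plan((.4745,.183,.11,None),(.465,.335,.11,85),(.465,.335,.02,85))"
```

```text
t 0.93 tcp [0.4592 0.2028 0.1556] jawdeg 70.4 tilt [-0.  0. -1.] w 0.0428 F [ 0.8  1.4 -0.1] q [ 0.17  0.04  1.88  0.    1.22 -1.05]
 dx 0.021 dy 0.046 dz -0.013 roll 0.000 dist 0.052
 dx -0.039 dy 0.046 dz 0.127 roll -0.255 dist 0.14
 dx -0.039 dy 0.136 dz 0.127 roll -0.255 dist 0.189
```

Emit:
jog_arm(
  plan=[
    {"jaw":0,"dx":0.021,"dy":0.03,"dz":-0.013,"roll":0},
    {"jaw":0,"dx":0.021,"dy":0.07,"dz":-0.013,"roll":0},
    {"jaw":0,"dx":0.021,"dy":0.11,"dz":-0.013,"roll":0},
    {"jaw":0,"dx":0.021,"dy":0.135,"dz":-0.013,"roll":0},
    {"jaw":0,"dx":0.021,"dy":0.152,"dz":-0.013,"roll":0},
    {"jaw":0,"dx":0.021,"dy":0.152,"dz":-0.013,"roll":0},
    {"jaw":-1,"dx":0.021,"dy":0.152,"dz":-0.013,"roll":0},
    {"jaw":-1,"dx":0.021,"dy":0.152,"dz":-0.013,"roll":0},
    {"jaw":-1,"dx":0.021,"dy":0.152,"dz":-0.013,"roll":0},
    {"jaw":-1,"dx":0.021,"dy":0.152,"dz":-0.013,"roll":0},
  ],
)

```text
t: 1.77
tool_pos: [0.4754, 0.1856, 0.0059]
orientation: [-1.553, 0.266, -0.27]
force: [-0.3, -0.1, 4.0]
width: 0.0091
```

```bash
python3 -c "
from h import *
plan((.4745,.183,.10,None),(.465,.335,.11,85),(.465,.335,.02,85))"
```

```text
t 1.77 tcp [0.4754 0.1856 0.0059] jawdeg 70.4 tilt [ 0.003  0.    -1.   ] w 0.0091 F [-0.3 -0.1  4. ] q [ 0.14  0.3   1.93 -0.    0.91 -1.09]
 dx 0.000 dy -0.094 dz -0.003 roll 0.000 dist 0.094
 dx -0.060 dy -0.104 dz 0.137 roll -0.254 dist 0.182
 dx -0.060 dy -0.014 dz 0.137 roll -0.254 dist 0.15
```

Emit:
jog_arm(
  plan=[
    {"jaw":-1,"dx":0,"dy":0,"dz":0,"roll":0},
    {"jaw":-1,"dx":0,"dy":0,"dz":0,"roll":0},
    {"jaw":-1,"dx":0,"dy":-0.03,"dz":0,"roll":0},
    {"jaw":-1,"dx":0,"dy":-0.06,"dz":0,"roll":0},
    {"jaw":-1,"dx":0,"dy":-0.095,"dz":0,"roll":0},
    {"jaw":-1,"dx":0,"dy":-0.095,"dz":0,"roll":0},
  ],
)

```text
t: 2.27
tool_pos: [0.4792, 0.1862, 0.1067]
orientation: [-1.55, 0.258, -0.278]
force: [0.4, 0.3, -0.3]
width: 0.0094
```

```bash
python3 -c "
from h import *
d=snap('scene','s1');im=d['pixels'];cv2.imwrite('pics/s1c.png',cv2.resize(im[120:300,220:460],None,fx=3,fy=3))
plan((.465,.335,.11,85),(.465,.335,.02,85))"
```

```text
t 2.32 tcp [0.4777 0.186  0.1038] jawdeg 70.4 tilt [ 0.01   0.001 -1.   ] w 0.0095 F [ 1.5  0.  -0.2] q [ 0.14  0.13  1.9   0.    1.11 -1.09]
 dx -0.062 dy -0.006 dz 0.136 roll -0.254 dist 0.15
 dx -0.063 dy 0.084 dz 0.136 roll -0.254 dist 0.171
```

View pics/s1c.png

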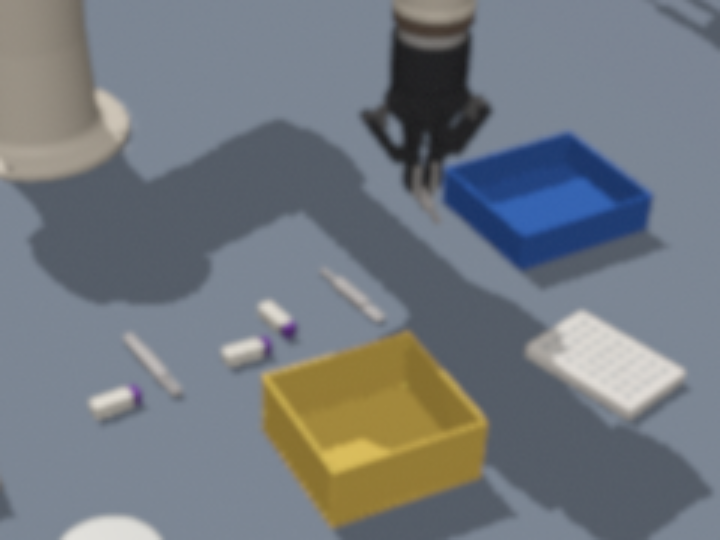

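The instrument is held between the jaws, and the others haven't moved. Next is the tray.

```bash
python3 -c "
from h import *
plan((.463,.41,.11,85),(.463,.41,.012,85))"
```

```text
t 2.32 tcp [0.4777 0.186  0.1038] jawdeg 70.4 tilt [ 0.01   0.001 -1.   ] w 0.0095 F [ 1.5  0.  -0.2] q [ 0.14  0.13  1.9   0.    1.11 -1.09]
 dx -0.089 dy -0.006 dz 0.206 roll -0.254 dist 0.225
 dx -0.090 dy 0.092 dz 0.206 roll -0.254 dist 0.243
```

Emit:
jog_arm(
  plan=[
    {"jaw":-1,"dx":-0.089,"dy":-0.006,"dz":0.206,"roll":-0.25},
    {"jaw":-1,"dx":-0.089,"dy":-0.006,"dz":0.206,"roll":-0.25},
    {"jaw":-1,"dx":-0.089,"dy":-0.006,"dz":0.206,"roll":-0.25},
    {"jaw":-1,"dx":-0.089,"dy":-0.006,"dz":0.206,"roll":-0.25},
    {"jaw":-1,"dx":-0.089,"dy":-0.006,"dz":0.206,"roll":-0.25},
    {"jaw":-1,"dx":-0.089,"dy":-0.006,"dz":0.206,"roll":-0.25},
    {"jaw":-1,"dx":-0.089,"dy":0.02,"dz":0.206,"roll":-0.25},
    {"jaw":-1,"dx":-0.089,"dy":0.05,"dz":0.206,"roll":-0.25},
    {"jaw":-1,"dx":-0.089,"dy":0.075,"dz":0.206,"roll":-0.25},
    {"jaw":-1,"dx":-0.089,"dy":0.089,"dz":0.206,"roll":-0.25},
  ],
)

```text
t: 3.15
tool_pos: [0.4563, 0.408, 0.0071]
orientation: [-1.574, 0.077, -0.067]
force: [-33.7, -17.9, 101.6]
width: 0.0092
```

Emit:
jog_arm(
  plan=[
    {"jaw":-1,"dx":0,"dy":0,"dz":0,"roll":0},
    {"jaw":-0.3,"dx":0,"dy":0,"dz":0,"roll":0},
    {"jaw":-0.3,"dx":0,"dy":0,"dz":0,"roll":0},
    {"jaw":-0.3,"dx":0,"dy":0,"dz":0,"roll":0},
    {"jaw":-0.3,"dx":0,"dy":-0.03,"dz":0,"roll":0},
    {"jaw":0,"dx":0,"dy":-0.06,"dz":0,"roll":0},
    {"jaw":0,"dx":0,"dy":-0.1,"dz":0,"roll":0},
    {"jaw":0,"dx":0,"dy":-0.1,"dz":0,"roll":0},
  ],
)

```text
t: 3.82
tool_pos: [0.4641, 0.4121, 0.1193]
orientation: [-1.561, 0.062, -0.082]
force: [1.5, 1.7, 1.2]
width: 0.0429
```

```bash
python3 -c "
from h import *
plan((.4655,.1135,.10,90),(.4655,.1135,.003,90))"
```

```text
t 3.82 tcp [0.4641 0.4121 0.1193] jawdeg 84.7 tilt [ 0.013  0.008 -1.   ] w 0.0429 F [1.5 1.7 1.2] q [ 0.53  0.37  1.58  0.    1.18 -0.95]
 dx 0.029 dy 0.017 dz -0.297 roll -0.092 dist 0.299
 dx 0.027 dy 0.114 dz -0.298 roll -0.092 dist 0.32
```

Emit:
jog_arm(
  plan=[
    {"jaw":0,"dx":0.029,"dy":0.01,"dz":-0.297,"roll":-0.092},
    {"jaw":0,"dx":0.029,"dy":0.01,"dz":-0.297,"roll":-0.092},
    {"jaw":0,"dx":0.029,"dy":0.01,"dz":-0.297,"roll":-0.092},
    {"jaw":0,"dx":0.029,"dy":0.01,"dz":-0.297,"roll":-0.092},
    {"jaw":0,"dx":0.029,"dy":0.01,"dz":-0.297,"roll":-0.092},
    {"jaw":0,"dx":0.029,"dy":0.01,"dz":-0.297,"roll":-0.092},
    {"jaw":0,"dx":0.029,"dy":0.01,"dz":-0.297,"roll":-0.092},
    {"jaw":0,"dx":0.029,"dy":0.01,"dz":-0.297,"roll":-0.092},
    {"jaw":0,"dx":0.029,"dy":0.01,"dz":-0.297,"roll":-0.092},
    {"jaw":0,"dx":0.029,"dy":0.01,"dz":-0.297,"roll":-0.092},
  ],
)

```text
t: 4.65
tool_pos: [0.4612, 0.111, 0.1003]
orientation: [-1.57, 0.001, -0.001]
force: [-0.1, -0.4, 0.5]
width: 0.0428
```

```bash
python3 -c "
from h import *
d=snap('top','t2');im=d['pixels'];cv2.imwrite('pics/t2c.png',cv2.resize(im[262:352,75:425],None,fx=2.25,fy=2.25,interpolation=cv2.INTER_CUBIC))
plan((.4655,.1135,.004,90))"
```

```text
t 4.7 tcp [0.4612 0.1117 0.1003] jawdeg 90.0 tilt [ 0.001  0.001 -1.   ] w 0.0428 F [-0.1  0.3 -0.7] q [-0.02  0.05  1.99  0.    1.1  -1.59]
 dx 0.004 dy 0.096 dz 0.002 roll 0.000 dist 0.096
```

View pics/t2c.png

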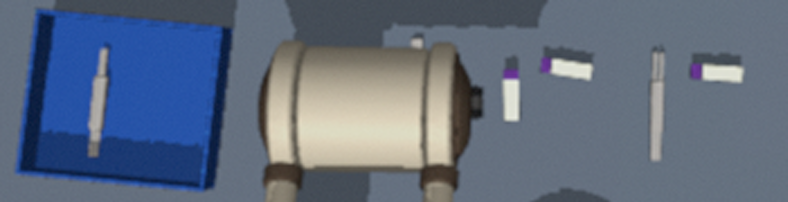

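The first instrument lies in the tray at about (98,100) in the crop. The rest are unchanged. I'll descend on the second, more gently this time.

Emit:
jog_arm(
  plan=[
    {"jaw":0,"dx":0.004,"dy":0.03,"dz":0.002,"roll":0},
    {"jaw":0,"dx":0.004,"dy":0.06,"dz":0.002,"roll":0},
    {"jaw":0,"dx":0.004,"dy":0.08,"dz":0.002,"roll":0},
    {"jaw":0,"dx":0.004,"dy":0.09,"dz":0.002,"roll":0},
    {"jaw":0,"dx":0.004,"dy":0.096,"dz":0.002,"roll":0},
    {"jaw":-1,"dx":0.004,"dy":0.096,"dz":0.002,"roll":0},
    {"jaw":-1,"dx":0.004,"dy":0.096,"dz":0.002,"roll":0},
    {"jaw":-1,"dx":0.004,"dy":0.096,"dz":0.002,"roll":0},
    {"jaw":-1,"dx":0.004,"dy":0.096,"dz":0.002,"roll":0},
    {"jaw":-1,"dx":0.004,"dy":0.096,"dz":0.002,"roll":0},
  ],
)

```text
t: 5.53
tool_pos: [0.4664, 0.113, 0.0055]
orientation: [-1.571, -0.002, -0.002]
force: [0.4, 1.3, 5.5]
width: 0.0102
```

Emit:
jog_arm(
  plan=[
    {"jaw":-1,"dx":0,"dy":-0.01,"dz":0,"roll":0},
    {"jaw":-1,"dx":0,"dy":-0.04,"dz":0,"roll":0},
    {"jaw":-1,"dx":0,"dy":-0.08,"dz":0,"roll":0},
    {"jaw":-1,"dx":0,"dy":-0.1,"dz":0,"roll":0},
    {"jaw":-1,"dx":0,"dy":-0.11,"dz":0,"roll":0},
    {"jaw":-1,"dx":0,"dy":-0.11,"dz":0,"roll":0},
    {"jaw":-1,"dx":0,"dy":-0.11,"dz":0,"roll":0},
  ],
)

```text
t: 6.12
tool_pos: [0.4646, 0.1128, 0.1138]
orientation: [-1.571, 0.0, 0.0]
force: [-0.3, 0.7, -1.4]
width: 0.0094
```

```bash
python3 -c "
from h import *
plan((.463,.372,.115,85))"
```

```text
t 6.12 tcp [0.4646 0.1128 0.1138] jawdeg 90.0 tilt [-0. -0. -1.] w 0.0094 F [-0.3  0.7 -1.4] q [-0.02  0.04  1.98 -0.    1.13 -1.59]
 dx -0.002 dy -0.001 dz 0.259 roll 0.087 dist 0.259
```

Emit:
jog_arm(
  plan=[
    {"jaw":-1,"dx":-0.002,"dy":0,"dz":0.259,"roll":0.087},
    {"jaw":-1,"dx":-0.002,"dy":0,"dz":0.259,"roll":0.087},
    {"jaw":-1,"dx":-0.002,"dy":0,"dz":0.259,"roll":0.087},
    {"jaw":-1,"dx":-0.002,"dy":0,"dz":0.259,"roll":0.087},
    {"jaw":-1,"dx":-0.002,"dy":0,"dz":0.259,"roll":0.087},
    {"jaw":-1,"dx":-0.002,"dy":0,"dz":0.259,"roll":0.087},
    {"jaw":-1,"dx":-0.002,"dy":0,"dz":0.259,"roll":0.087},
    {"jaw":-1,"dx":-0.002,"dy":0,"dz":0.259,"roll":0.087},
    {"jaw":-1,"dx":-0.002,"dy":0,"dz":0.259,"roll":0.087},
    {"jaw":-1,"dx":-0.002,"dy":0,"dz":0.259,"roll":0.087},
  ],
)

```text
t: 6.95
tool_pos: [0.4622, 0.3702, 0.1125]
orientation: [-1.572, 0.071, -0.067]
force: [-0.1, 0.1, -0.0]
width: 0.0093
```

Emit:
jog_arm(
  plan=[
    {"jaw":-1,"dx":0,"dy":0.03,"dz":0,"roll":0},
    {"jaw":-1,"dx":0,"dy":0.06,"dz":0,"roll":0},
    {"jaw":-1,"dx":0,"dy":0.08,"dz":0,"roll":0},
    {"jaw":-1,"dx":0,"dy":0.092,"dz":0,"roll":0},
    {"jaw":-1,"dx":0,"dy":0.096,"dz":0,"roll":0},
    {"jaw":-1,"dx":0,"dy":0.096,"dz":0,"roll":0},
    {"jaw":-0.4,"dx":0,"dy":0.096,"dz":0,"roll":0},
    {"jaw":-0.4,"dx":0,"dy":0.096,"dz":0,"roll":0},
    {"jaw":-0.4,"dx":0,"dy":0.096,"dz":0,"roll":0},
    {"jaw":-0.4,"dx":0,"dy":0.096,"dz":0,"roll":0},
  ],
)

```text
t: 7.78
tool_pos: [0.4638, 0.3723, 0.0194]
orientation: [-1.569, 0.066, -0.07]
force: [0.4, 0.1, -0.1]
width: 0.0256
```

Emit:
jog_arm(
  plan=[
    {"jaw":-0.4,"dx":0,"dy":-0.02,"dz":0,"roll":0},
    {"jaw":-0.4,"dx":0,"dy":-0.05,"dz":0,"roll":0},
    {"jaw":-0.4,"dx":0,"dy":-0.09,"dz":0,"roll":0},
    {"jaw":-0.4,"dx":0,"dy":-0.09,"dz":0,"roll":0},
    {"jaw":-0.4,"dx":0,"dy":-0.09,"dz":0,"roll":0},
    {"jaw":-0.4,"dx":0,"dy":-0.09,"dz":0,"roll":0},
  ],
)

```text
t: 8.28
tool_pos: [0.463, 0.372, 0.1085]
orientation: [-1.569, 0.068, -0.069]
force: [0.1, 0.4, 0.0]
width: 0.0256
```

```bash
python3 -c "
from h import *
plan((.4874,-.0281,.115,-7),(.453,-.112,.10,88.3))"
```

```text
t 8.28 tcp [0.463  0.372  0.1085] jawdeg 85.0 tilt [ 0.001  0.    -1.   ] w 0.0256 F [0.1 0.4 0. ] q [ 0.47  0.33  1.65 -0.    1.16 -1.01]
 dx 0.059 dy -0.007 dz -0.396 roll -1.535 dist 0.401
 dx 0.032 dy 0.008 dz -0.483 roll -0.057 dist 0.484
```

Emit:
jog_arm(
  plan=[
    {"jaw":-0.2,"dx":0.032,"dy":0.005,"dz":-0.483,"roll":-0.057},
    {"jaw":-0.2,"dx":0.032,"dy":0.005,"dz":-0.483,"roll":-0.057},
    {"jaw":-0.2,"dx":0.032,"dy":0.005,"dz":-0.483,"roll":-0.057},
    {"jaw":-0.2,"dx":0.032,"dy":0.005,"dz":-0.483,"roll":-0.057},
    {"jaw":-0.2,"dx":0.032,"dy":0.005,"dz":-0.483,"roll":-0.057},
    {"jaw":-0.2,"dx":0.032,"dy":0.005,"dz":-0.483,"roll":-0.057},
    {"jaw":-0.2,"dx":0.032,"dy":0.005,"dz":-0.483,"roll":-0.057},
    {"jaw":-0.2,"dx":0.032,"dy":0.005,"dz":-0.483,"roll":-0.057},
    {"jaw":-0.2,"dx":0.032,"dy":0.005,"dz":-0.483,"roll":-0.057},
    {"jaw":-0.2,"dx":0.032,"dy":0.005,"dz":-0.483,"roll":-0.057},
  ],
)

```text
t: 9.12
tool_pos: [0.4526, -0.0461, 0.1024]
orientation: [-1.57, 0.025, -0.021]
force: [1.3, 0.3, -0.0]
width: 0.0341
```

Emit:
jog_arm(
  plan=[
    {"jaw":-0.2,"dx":0.004,"dy":0,"dz":-0.06,"roll":0},
    {"jaw":-0.2,"dx":0.004,"dy":0,"dz":-0.066,"roll":0},
    {"jaw":-0.2,"dx":0.004,"dy":0,"dz":-0.066,"roll":0},
    {"jaw":-0.2,"dx":0.004,"dy":0,"dz":-0.066,"roll":0},
  ],
)

```text
t: 9.45
tool_pos: [0.4553, -0.1112, 0.1025]
orientation: [-1.569, 0.028, -0.024]
force: [0.6, 1.1, -0.8]
width: 0.034
```

```bash
python3 -c "
from h import *
d=snap('scene','s3');im=d['pixels'];cv2.imwrite('pics/s3c.png',cv2.resize(im[120:300,220:460],None,fx=3,fy=3,interpolation=cv2.INTER_CUBIC))
print(proj(d,(.4531,-.1124,.005)))
plan((.453,-.112,.004,88.3))"
```

```text
[269.82604621 241.87565356]
t 9.5 tcp [ 0.4553 -0.1101  0.1025] jawdeg 88.2 tilt [-0.003  0.002 -1.   ] w 0.0341 F [-0.1  0.9  0.1] q [-0.5   0.03  2.01  0.    1.11 -2.04]
 dx -0.002 dy 0.099 dz -0.002 roll -0.001 dist 0.099
```

View pics/s3c.png

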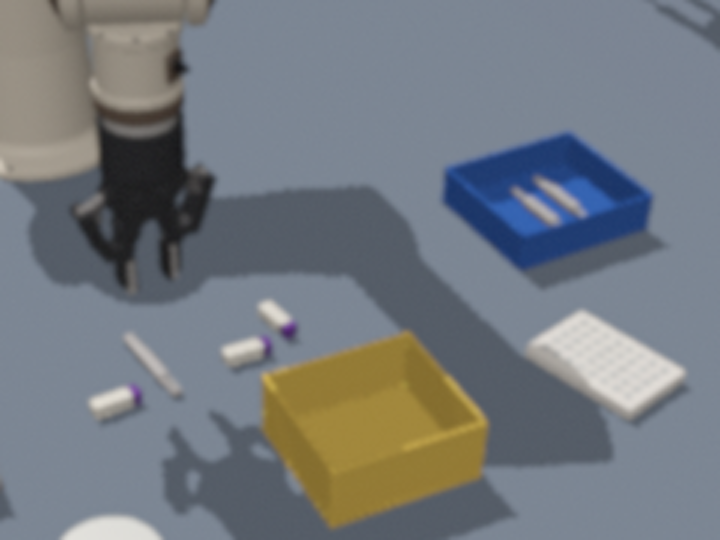

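Both instruments lie in the tray, and the forceps and the three cuvettes are where I measured them. Now I'll grasp the forceps.

Emit:
jog_arm(
  plan=[
    {"jaw":-0.2,"dx":-0.002,"dy":0.03,"dz":-0.001,"roll":0},
    {"jaw":-0.2,"dx":-0.002,"dy":0.06,"dz":-0.001,"roll":0},
    {"jaw":-0.2,"dx":-0.002,"dy":0.08,"dz":-0.001,"roll":0},
    {"jaw":-0.2,"dx":-0.002,"dy":0.092,"dz":-0.001,"roll":0},
    {"jaw":-0.2,"dx":-0.002,"dy":0.098,"dz":-0.001,"roll":0},
    {"jaw":-1,"dx":-0.002,"dy":0.098,"dz":-0.001,"roll":0},
    {"jaw":-1,"dx":-0.002,"dy":0.098,"dz":-0.001,"roll":0},
    {"jaw":-1,"dx":-0.002,"dy":0.098,"dz":-0.001,"roll":0},
    {"jaw":-1,"dx":-0.002,"dy":0.098,"dz":-0.001,"roll":0},
    {"jaw":-1,"dx":-0.002,"dy":0.098,"dz":-0.001,"roll":0},
  ],
)

```text
t: 10.33
tool_pos: [0.455, -0.112, 0.0067]
orientation: [-1.571, 0.022, -0.025]
force: [0.2, -0.2, -0.4]
width: 0.0091
```

Emit:
jog_arm(
  plan=[
    {"jaw":-1,"dx":0,"dy":-0.01,"dz":0,"roll":0},
    {"jaw":-1,"dx":0,"dy":-0.04,"dz":0,"roll":0},
    {"jaw":-1,"dx":0,"dy":-0.08,"dz":0,"roll":0},
    {"jaw":-1,"dx":0,"dy":-0.1,"dz":0,"roll":0},
    {"jaw":-1,"dx":0,"dy":-0.11,"dz":0,"roll":0},
    {"jaw":-1,"dx":0,"dy":-0.11,"dz":0,"roll":0},
    {"jaw":-1,"dx":0,"dy":-0.11,"dz":0,"roll":0},
  ],
)

```text
t: 10.92
tool_pos: [0.4541, -0.1116, 0.1156]
orientation: [-1.571, 0.024, -0.023]
force: [-0.5, -0.6, -0.8]
width: 0.0094
```

```bash
python3 -c "
from h import *
plan((.462,.333,.115,85))"
```

```text
t 10.92 tcp [ 0.4541 -0.1116  0.1156] jawdeg 88.3 tilt [-0.  0. -1.] w 0.0094 F [-0.5 -0.6 -0.8] q [-0.5   0.    2.   -0.    1.13 -2.04]
 dx -0.005 dy 0.001 dz 0.445 roll 0.057 dist 0.445
```

Emit:
jog_arm(
  plan=[
    {"jaw":-1,"dx":-0.005,"dy":0,"dz":0.445,"roll":0.057},
    {"jaw":-1,"dx":-0.005,"dy":0,"dz":0.445,"roll":0.057},
    {"jaw":-1,"dx":-0.005,"dy":0,"dz":0.445,"roll":0.057},
    {"jaw":-1,"dx":-0.005,"dy":0,"dz":0.445,"roll":0.057},
    {"jaw":-1,"dx":-0.005,"dy":0,"dz":0.445,"roll":0.057},
    {"jaw":-1,"dx":-0.005,"dy":0,"dz":0.445,"roll":0.057},
    {"jaw":-1,"dx":-0.005,"dy":0,"dz":0.445,"roll":0.057},
    {"jaw":-1,"dx":-0.005,"dy":0,"dz":0.445,"roll":0.057},
    {"jaw":-1,"dx":-0.005,"dy":0,"dz":0.445,"roll":0.057},
    {"jaw":-1,"dx":-0.005,"dy":0,"dz":0.445,"roll":0.057},
  ],
)

```text
t: 11.75
tool_pos: [0.4599, 0.3063, 0.113]
orientation: [-1.572, 0.071, -0.065]
force: [0.9, 0.3, -0.4]
width: 0.0094
```

Emit:
jog_arm(
  plan=[
    {"jaw":-1,"dx":0,"dy":0,"dz":0.028,"roll":0},
    {"jaw":-1,"dx":0,"dy":0,"dz":0.028,"roll":0},
    {"jaw":-1,"dx":0,"dy":0,"dz":0.028,"roll":0},
    {"jaw":-1,"dx":0,"dy":0,"dz":0.028,"roll":0},
  ],
)

```text
t: 12.08
tool_pos: [0.4631, 0.3318, 0.1136]
orientation: [-1.572, 0.071, -0.065]
force: [-0.0, -0.8, -0.8]
width: 0.0099
```

```bash
python3 -c "
from h import *
plan((.462,.333,.018,85))"
```

```text
t 12.08 tcp [0.4631 0.3318 0.1136] jawdeg 85.0 tilt [-0.004 -0.002 -1.   ] w 0.0099 F [-0.  -0.8 -0.8] q [ 0.41  0.27  1.72 -0.    1.16 -1.07]
 dx -0.001 dy 0.096 dz 0.001 roll 0.001 dist 0.096
```

Emit:
jog_arm(
  plan=[
    {"jaw":-1,"dx":0,"dy":0.03,"dz":0,"roll":0},
    {"jaw":-1,"dx":0,"dy":0.06,"dz":0,"roll":0},
    {"jaw":-1,"dx":0,"dy":0.08,"dz":0,"roll":0},
    {"jaw":-1,"dx":0,"dy":0.092,"dz":0,"roll":0},
    {"jaw":-1,"dx":0,"dy":0.096,"dz":0,"roll":0},
    {"jaw":-1,"dx":0,"dy":0.096,"dz":0,"roll":0},
    {"jaw":-0.4,"dx":0,"dy":0.096,"dz":0,"roll":0},
    {"jaw":-0.4,"dx":0,"dy":0.096,"dz":0,"roll":0},
    {"jaw":-0.4,"dx":0,"dy":0.096,"dz":0,"roll":0},
    {"jaw":-0.4,"dx":0,"dy":0.096,"dz":0,"roll":0},
  ],
)

```text
t: 12.92
tool_pos: [0.4654, 0.3332, 0.0211]
orientation: [-1.569, 0.066, -0.07]
force: [0.6, -0.9, -0.3]
width: 0.0255
```

Emit:
jog_arm(
  plan=[
    {"jaw":-0.4,"dx":0,"dy":-0.02,"dz":0,"roll":0},
    {"jaw":-0.4,"dx":0,"dy":-0.05,"dz":0,"roll":0},
    {"jaw":-0.2,"dx":0,"dy":-0.09,"dz":0,"roll":0},
    {"jaw":-0.2,"dx":0,"dy":-0.1,"dz":0,"roll":0},
    {"jaw":-0.2,"dx":0,"dy":-0.1,"dz":0,"roll":0},
    {"jaw":-0.2,"dx":0,"dy":-0.1,"dz":0,"roll":0},
  ],
)

```text
t: 13.42
tool_pos: [0.465, 0.3331, 0.1208]
orientation: [-1.569, 0.066, -0.07]
force: [0.1, 0.9, -0.8]
width: 0.034
```

```bash
python3 -c "
from h import *
plan((.487,-.0281,.11,-7))"
```

```text
t 13.42 tcp [0.465  0.3331 0.1208] jawdeg 85.0 tilt [ 0.002  0.001 -1.   ] w 0.034 F [ 0.1  0.9 -0.8] q [ 0.41  0.26  1.71 -0.    1.17 -1.07]
 dx 0.053 dy 0.011 dz -0.358 roll -1.535 dist 0.362
```

Emit:
jog_arm(
  plan=[
    {"jaw":-0.2,"dx":0.053,"dy":0.01,"dz":-0.358,"roll":0.12},
    {"jaw":-0.2,"dx":0.053,"dy":0.01,"dz":-0.358,"roll":0.24},
    {"jaw":-0.2,"dx":0.053,"dy":0.01,"dz":-0.358,"roll":0.36},
    {"jaw":-0.2,"dx":0.053,"dy":0.01,"dz":-0.358,"roll":0.48},
    {"jaw":-0.2,"dx":0.053,"dy":0.01,"dz":-0.358,"roll":0.6},
    {"jaw":-0.2,"dx":0.053,"dy":0.01,"dz":-0.358,"roll":0.72},
    {"jaw":-0.2,"dx":0.053,"dy":0.01,"dz":-0.358,"roll":0.84},
    {"jaw":-0.2,"dx":0.053,"dy":0.01,"dz":-0.358,"roll":0.96},
    {"jaw":-0.2,"dx":0.053,"dy":0.01,"dz":-0.358,"roll":1.08},
    {"jaw":-0.2,"dx":0.053,"dy":0.01,"dz":-0.358,"roll":1.2},
  ],
)

```text
t: 14.25
tool_pos: [0.4854, -0.033, 0.1081]
orientation: [-1.328, 1.008, -1.005]
force: [-0.5, -0.2, -0.2]
width: 0.0344
```

Emit:
jog_arm(
  plan=[
    {"jaw":-0.2,"dx":0,"dy":0,"dz":0,"roll":0.12},
    {"jaw":-0.2,"dx":0,"dy":0,"dz":0,"roll":0.24},
    {"jaw":-0.2,"dx":0,"dy":0,"dz":0,"roll":0.36},
    {"jaw":-0.2,"dx":0,"dy":0,"dz":0,"roll":0.406},
    {"jaw":-0.2,"dx":0,"dy":0,"dz":0,"roll":0.406},
    {"jaw":-0.2,"dx":0,"dy":0,"dz":0,"roll":0.406},
  ],
)

```text
t: 14.75
tool_pos: [0.4851, -0.0281, 0.1083]
orientation: [-1.151, 1.3, -1.295]
force: [0.2, 0.8, 1.1]
width: 0.0342
```

```bash
python3 -c "
from h import *
d=snap('scene','s4');im=d['pixels'];cv2.imwrite('pics/s4c.png',cv2.resize(im[120:300,220:460],None,fx=3,fy=3,interpolation=cv2.INTER_CUBIC))
plan((.487,-.0281,.004,-7))"
```

```text
t 14.8 tcp [ 0.4854 -0.0282  0.1087] jawdeg -6.9 tilt [-0.002  0.001 -1.   ] w 0.0345 F [-0.  -0.3  0.1] q [-0.31  0.07  1.96 -0.    1.12 -0.19]
 dx -0.000 dy 0.105 dz 0.002 roll 0.002 dist 0.105
```

View pics/s4c.png

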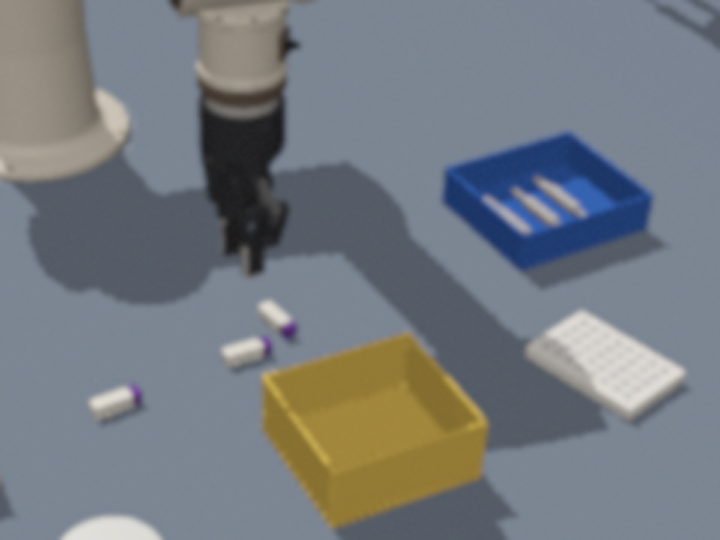

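All three instruments are in the tray. The gripper is over cuvette B, so I'll grasp it now.

Emit:
jog_arm(
  plan=[
    {"jaw":-0.2,"dx":0,"dy":0.03,"dz":0.002,"roll":0},
    {"jaw":-0.2,"dx":0,"dy":0.06,"dz":0.002,"roll":0},
    {"jaw":-0.2,"dx":0,"dy":0.085,"dz":0.002,"roll":0},
    {"jaw":-0.2,"dx":0,"dy":0.098,"dz":0.002,"roll":0},
    {"jaw":-0.2,"dx":0,"dy":0.103,"dz":0.002,"roll":0},
    {"jaw":-1,"dx":0,"dy":0.103,"dz":0.002,"roll":0},
    {"jaw":-1,"dx":0,"dy":0.103,"dz":0.002,"roll":0},
    {"jaw":-1,"dx":0,"dy":0.103,"dz":0.002,"roll":0},
    {"jaw":-1,"dx":0,"dy":0.103,"dz":0.002,"roll":0},
    {"jaw":-1,"dx":0,"dy":0.103,"dz":0.002,"roll":0},
  ],
)

```text
t: 15.63
tool_pos: [0.4891, -0.029, 0.0079]
orientation: [-1.148, 1.297, -1.3]
force: [0.1, -0.2, -0.3]
width: 0.0119
```

Emit:
jog_arm(
  plan=[
    {"jaw":-1,"dx":0,"dy":-0.01,"dz":0,"roll":0},
    {"jaw":-1,"dx":0,"dy":-0.04,"dz":0,"roll":0},
    {"jaw":-1,"dx":0,"dy":-0.08,"dz":0,"roll":0},
    {"jaw":-1,"dx":0,"dy":-0.11,"dz":0,"roll":0},
    {"jaw":-1,"dx":0,"dy":-0.12,"dz":0,"roll":0},
    {"jaw":-1,"dx":0,"dy":-0.12,"dz":0,"roll":0},
    {"jaw":-1,"dx":0,"dy":-0.12,"dz":0,"roll":0},
  ],
)

```text
t: 16.22
tool_pos: [0.4882, -0.0287, 0.127]
orientation: [-1.149, 1.298, -1.299]
force: [-0.6, -0.1, -0.9]
width: 0.0114
```

```bash
python3 -c "
from h import *
plan((.69,-.012,.13,-9))"
```

```text
t 16.22 tcp [ 0.4882 -0.0287  0.127 ] jawdeg -7.0 tilt [ 0.001 -0.    -1.   ] w 0.0114 F [-0.6 -0.1 -0.9] q [-0.31  0.04  1.94  0.    1.16 -0.18]
 dx -0.041 dy -0.003 dz 0.198 roll 0.035 dist 0.202
```

Emit:
jog_arm(
  plan=[
    {"jaw":-1,"dx":-0.041,"dy":0,"dz":0.198,"roll":0.035},
    {"jaw":-1,"dx":-0.041,"dy":0,"dz":0.198,"roll":0.035},
    {"jaw":-1,"dx":-0.041,"dy":0,"dz":0.198,"roll":0.035},
    {"jaw":-1,"dx":-0.041,"dy":0,"dz":0.198,"roll":0.035},
    {"jaw":-1,"dx":-0.041,"dy":0,"dz":0.198,"roll":0.035},
    {"jaw":-1,"dx":-0.041,"dy":0,"dz":0.198,"roll":0.035},
    {"jaw":-1,"dx":-0.041,"dy":0,"dz":0.198,"roll":0.035},
    {"jaw":-1,"dx":-0.041,"dy":0,"dz":0.198,"roll":0.035},
  ],
)

```text
t: 16.88
tool_pos: [0.6879, -0.0118, 0.1239]
orientation: [-1.134, 1.328, -1.321]
force: [-0.2, -0.1, 0.7]
width: 0.0117
```

Emit:
jog_arm(
  plan=[
    {"jaw":-1,"dx":0,"dy":0.03,"dz":0,"roll":0},
    {"jaw":-1,"dx":0,"dy":0.06,"dz":0,"roll":0},
    {"jaw":-1,"dx":0,"dy":0.085,"dz":0,"roll":0},
    {"jaw":-1,"dx":0,"dy":0.097,"dz":0,"roll":0},
    {"jaw":-1,"dx":0,"dy":0.102,"dz":0,"roll":0},
    {"jaw":-1,"dx":0,"dy":0.102,"dz":0,"roll":0},
    {"jaw":-0.4,"dx":0,"dy":0.102,"dz":0,"roll":0},
    {"jaw":-0.4,"dx":0,"dy":0.102,"dz":0,"roll":0},
    {"jaw":-0.4,"dx":0,"dy":0.102,"dz":0,"roll":0},
    {"jaw":-0.4,"dx":0,"dy":0.102,"dz":0,"roll":0},
  ],
)

```text
t: 17.72
tool_pos: [0.6908, -0.0123, 0.0265]
orientation: [-1.129, 1.322, -1.325]
force: [-0.2, -0.5, 0.9]
width: 0.0255
```

Emit:
jog_arm(
  plan=[
    {"jaw":-0.4,"dx":0,"dy":-0.02,"dz":0,"roll":0},
    {"jaw":-0.4,"dx":0,"dy":-0.05,"dz":0,"roll":0},
    {"jaw":-0.2,"dx":0,"dy":-0.09,"dz":0,"roll":0},
    {"jaw":-0.2,"dx":0,"dy":-0.1,"dz":0,"roll":0},
    {"jaw":-0.2,"dx":0,"dy":-0.1,"dz":0,"roll":0},
    {"jaw":-0.2,"dx":0,"dy":-0.1,"dz":0,"roll":0},
  ],
)

```text
t: 18.22
tool_pos: [0.6905, -0.0122, 0.1262]
orientation: [-1.129, 1.322, -1.325]
force: [0.5, 0.3, -0.7]
width: 0.0341
```

```bash
python3 -c "
from h import *
plan((.4815,-.1687,.11,-2.6))"
```

```text
t 18.22 tcp [ 0.6905 -0.0122  0.1262] jawdeg -9.0 tilt [ 0.003 -0.001 -1.   ] w 0.0341 F [ 0.5  0.3 -0.7] q [-0.19  0.54  1.33 -0.    1.27 -0.04]
 dx 0.187 dy 0.016 dz -0.182 roll -0.112 dist 0.262
```

Emit:
jog_arm(
  plan=[
    {"jaw":-0.2,"dx":0.187,"dy":0.01,"dz":-0.182,"roll":-0.112},
    {"jaw":-0.2,"dx":0.187,"dy":0.01,"dz":-0.182,"roll":-0.112},
    {"jaw":-0.2,"dx":0.187,"dy":0.01,"dz":-0.182,"roll":-0.112},
    {"jaw":-0.2,"dx":0.187,"dy":0.01,"dz":-0.182,"roll":-0.112},
    {"jaw":-0.2,"dx":0.187,"dy":0.01,"dz":-0.182,"roll":-0.112},
    {"jaw":-0.2,"dx":0.187,"dy":0.01,"dz":-0.182,"roll":-0.112},
    {"jaw":-0.2,"dx":0.187,"dy":0.01,"dz":-0.182,"roll":-0.112},
    {"jaw":-0.2,"dx":0.187,"dy":0.01,"dz":-0.182,"roll":-0.112},
    {"jaw":-0.2,"dx":0.187,"dy":0.01,"dz":-0.182,"roll":-0.112},
    {"jaw":-0.2,"dx":0.187,"dy":0.01,"dz":-0.182,"roll":-0.112},
  ],
)

```text
t: 19.05
tool_pos: [0.4813, -0.1677, 0.1143]
orientation: [-1.187, 1.242, -1.241]
force: [0.4, 0.8, -0.1]
width: 0.0341
```

```bash
python3 -c "
from h import *
d=snap('scene','s5');im=d['pixels'];cv2.imwrite('pics/s5c.png',cv2.resize(im[120:300,220:460],None,fx=3,fy=3,interpolation=cv2.INTER_CUBIC))
plan((.4815,-.1687,.005,-2.6))"
```

```text
t 19.1 tcp [ 0.4816 -0.1676  0.1145] jawdeg -2.5 tilt [-0.     0.001 -1.   ] w 0.0338 F [-0.4  0.1 -0.6] q [-0.57  0.12  1.89  0.    1.14 -0.53]
 dx 0.001 dy 0.110 dz -0.000 roll 0.002 dist 0.11
```

View pics/s5c.png

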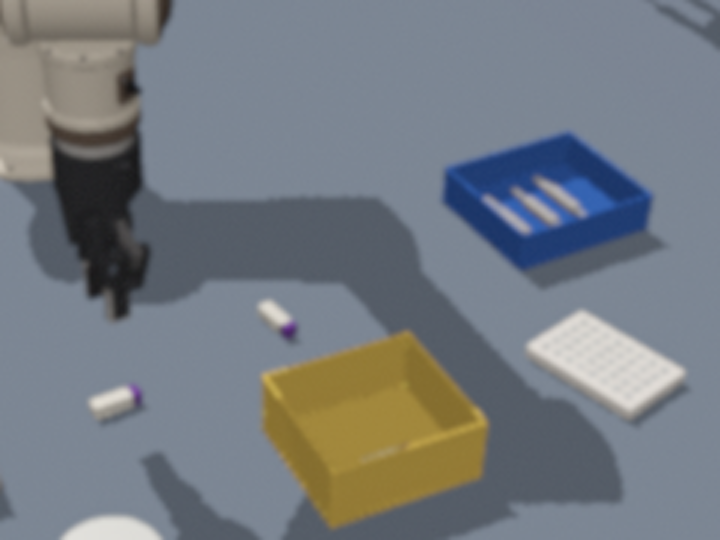

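Cuvette B's edge shows inside the tub at (380,453) in the crop, and A and C haven't moved. Grasping C.

Emit:
jog_arm(
  plan=[
    {"jaw":-0.2,"dx":0,"dy":0.03,"dz":0,"roll":0},
    {"jaw":-0.2,"dx":0,"dy":0.06,"dz":0,"roll":0},
    {"jaw":-0.2,"dx":0,"dy":0.088,"dz":0,"roll":0},
    {"jaw":-0.2,"dx":0,"dy":0.102,"dz":0,"roll":0},
    {"jaw":-0.2,"dx":0,"dy":0.109,"dz":0,"roll":0},
    {"jaw":-1,"dx":0,"dy":0.109,"dz":0,"roll":0},
    {"jaw":-1,"dx":0,"dy":0.109,"dz":0,"roll":0},
    {"jaw":-1,"dx":0,"dy":0.109,"dz":0,"roll":0},
    {"jaw":-1,"dx":0,"dy":0.109,"dz":0,"roll":0},
    {"jaw":-1,"dx":0,"dy":0.109,"dz":0,"roll":0},
  ],
)

```text
t: 19.93
tool_pos: [0.4817, -0.1689, 0.0071]
orientation: [-1.187, 1.24, -1.244]
force: [-0.1, -0.9, 0.6]
width: 0.0119
```

Emit:
jog_arm(
  plan=[
    {"jaw":-1,"dx":0,"dy":-0.01,"dz":0,"roll":0},
    {"jaw":-1,"dx":0,"dy":-0.04,"dz":0,"roll":0},
    {"jaw":-1,"dx":0,"dy":-0.08,"dz":0,"roll":0},
    {"jaw":-1,"dx":0,"dy":-0.11,"dz":0,"roll":0},
    {"jaw":-1,"dx":0,"dy":-0.12,"dz":0,"roll":0},
    {"jaw":-1,"dx":0,"dy":-0.12,"dz":0,"roll":0},
    {"jaw":-1,"dx":0,"dy":-0.12,"dz":0,"roll":0},
  ],
)

```text
t: 20.52
tool_pos: [0.4807, -0.1684, 0.1261]
orientation: [-1.187, 1.242, -1.243]
force: [0.3, 0.0, -0.7]
width: 0.0118
```

```bash
python3 -c "
from h import *
plan((.633,-.006,.13,-9))"
```

```text
t 20.52 tcp [ 0.4807 -0.1684  0.1261] jawdeg -2.6 tilt [ 0.001 -0.    -1.   ] w 0.0118 F [ 0.3  0.  -0.7] q [-0.57  0.1   1.88 -0.    1.16 -0.53]
 dx -0.169 dy -0.004 dz 0.145 roll 0.112 dist 0.223
```

Emit:
jog_arm(
  plan=[
    {"jaw":-1,"dx":-0.169,"dy":0,"dz":0.145,"roll":0.112},
    {"jaw":-1,"dx":-0.169,"dy":0,"dz":0.145,"roll":0.112},
    {"jaw":-1,"dx":-0.169,"dy":0,"dz":0.145,"roll":0.112},
    {"jaw":-1,"dx":-0.169,"dy":0,"dz":0.145,"roll":0.112},
    {"jaw":-1,"dx":-0.169,"dy":0,"dz":0.145,"roll":0.112},
    {"jaw":-1,"dx":-0.169,"dy":0,"dz":0.145,"roll":0.112},
    {"jaw":-1,"dx":-0.169,"dy":0,"dz":0.145,"roll":0.112},
    {"jaw":-1,"dx":-0.169,"dy":0,"dz":0.145,"roll":0.112},
    {"jaw":-1,"dx":-0.169,"dy":0,"dz":0.145,"roll":0.112},
  ],
)

```text
t: 21.27
tool_pos: [0.6315, -0.0065, 0.1238]
orientation: [-1.134, 1.327, -1.322]
force: [-0.7, 0.1, -0.2]
width: 0.0115
```

Emit:
jog_arm(
  plan=[
    {"jaw":-1,"dx":0,"dy":0.03,"dz":0,"roll":0},
    {"jaw":-1,"dx":0,"dy":0.06,"dz":0,"roll":0},
    {"jaw":-1,"dx":0,"dy":0.085,"dz":0,"roll":0},
    {"jaw":-1,"dx":0,"dy":0.097,"dz":0,"roll":0},
    {"jaw":-1,"dx":0,"dy":0.102,"dz":0,"roll":0},
    {"jaw":-1,"dx":0,"dy":0.102,"dz":0,"roll":0},
    {"jaw":-0.4,"dx":0,"dy":0.102,"dz":0,"roll":0},
    {"jaw":-0.4,"dx":0,"dy":0.102,"dz":0,"roll":0},
    {"jaw":-0.4,"dx":0,"dy":0.102,"dz":0,"roll":0},
    {"jaw":-0.4,"dx":0,"dy":0.102,"dz":0,"roll":0},
  ],
)

```text
t: 22.1
tool_pos: [0.6343, -0.0063, 0.0253]
orientation: [-1.129, 1.322, -1.325]
force: [-0.1, -1.0, -0.6]
width: 0.026
```

Emit:
jog_arm(
  plan=[
    {"jaw":-0.4,"dx":0,"dy":-0.02,"dz":0,"roll":0},
    {"jaw":-0.4,"dx":0,"dy":-0.05,"dz":0,"roll":0},
    {"jaw":-0.2,"dx":0,"dy":-0.09,"dz":0,"roll":0},
    {"jaw":-0.2,"dx":0,"dy":-0.1,"dz":0,"roll":0},
    {"jaw":-0.2,"dx":0,"dy":-0.1,"dz":0,"roll":0},
    {"jaw":-0.2,"dx":0,"dy":-0.1,"dz":0,"roll":0},
  ],
)

```text
t: 22.6
tool_pos: [0.634, -0.0061, 0.1251]
orientation: [-1.129, 1.322, -1.325]
force: [-0.4, 0.5, -0.8]
width: 0.0342
```

```bash
python3 -c "
from h import *
plan((.462,.0247,.11,90))"
```

```text
t 22.6 tcp [ 0.634  -0.0061  0.1251] jawdeg -9.0 tilt [ 0.003 -0.001 -1.   ] w 0.0342 F [-0.4  0.5 -0.8] q [-0.2   0.4   1.52 -0.    1.22 -0.04]
 dx -0.004 dy 0.015 dz -0.175 roll 1.414 dist 0.175
```

Emit:
jog_arm(
  plan=[
    {"jaw":-0.2,"dx":-0.004,"dy":0.01,"dz":-0.04,"roll":0.12},
    {"jaw":-0.2,"dx":-0.004,"dy":0.01,"dz":-0.08,"roll":0.24},
    {"jaw":-0.2,"dx":-0.004,"dy":0.01,"dz":-0.12,"roll":0.36},
    {"jaw":-0.2,"dx":-0.004,"dy":0.01,"dz":-0.15,"roll":0.48},
    {"jaw":-0.2,"dx":-0.004,"dy":0.01,"dz":-0.175,"roll":0.6},
    {"jaw":-0.2,"dx":-0.004,"dy":0.01,"dz":-0.175,"roll":0.72},
    {"jaw":-0.2,"dx":-0.004,"dy":0.01,"dz":-0.175,"roll":0.84},
    {"jaw":-0.2,"dx":-0.004,"dy":0.01,"dz":-0.175,"roll":0.96},
    {"jaw":-0.2,"dx":-0.004,"dy":0.01,"dz":-0.175,"roll":1.08},
    {"jaw":-0.2,"dx":-0.004,"dy":0.01,"dz":-0.175,"roll":1.2},
  ],
)

```text
t: 23.43
tool_pos: [0.4595, 0.0256, 0.112]
orientation: [-0.224, 2.115, -2.112]
force: [-0.3, -0.6, 0.8]
width: 0.034
```

Emit:
jog_arm(
  plan=[
    {"jaw":-0.2,"dx":0,"dy":0,"dz":0,"roll":0.12},
    {"jaw":-0.2,"dx":0,"dy":0,"dz":0,"roll":0.214},
    {"jaw":-0.2,"dx":0,"dy":0,"dz":0,"roll":0.214},
    {"jaw":-0.2,"dx":0,"dy":0,"dz":0,"roll":0.214},
    {"jaw":-0.2,"dx":0,"dy":0,"dz":0,"roll":0.214},
  ],
)

```text
t: 23.85
tool_pos: [0.4603, 0.0254, 0.1129]
orientation: [-0.004, 2.222, -2.221]
force: [0.1, -0.1, 0.0]
width: 0.0341
```

```bash
python3 -c "
from h import *
d=snap('scene','s6');im=d['pixels'];cv2.imwrite('pics/s6c.png',cv2.resize(im[120:300,220:460],None,fx=3,fy=3,interpolation=cv2.INTER_CUBIC))
a=proj(d,(.4827,.0247,.014));b=proj(d,(.4387,.0247,.014));print('A ends expected in crop',(a-[220,120])*3,(b-[220,120])*3)
plan((.462,.0247,.005,90))"
```

```text
A ends expected in crop [285.40994663 325.0848968 ] [260.38787683 302.51533324]
t 23.9 tcp [0.4605 0.0253 0.1132] jawdeg -89.9 tilt [-0.001  0.    -1.   ] w 0.0339 F [ 0.3  0.7 -0.3] q [-0.21 -0.01  2.02 -0.    1.13  1.36]
 dx -0.002 dy 0.108 dz 0.001 roll 0.002 dist 0.108
```

View pics/s6c.png

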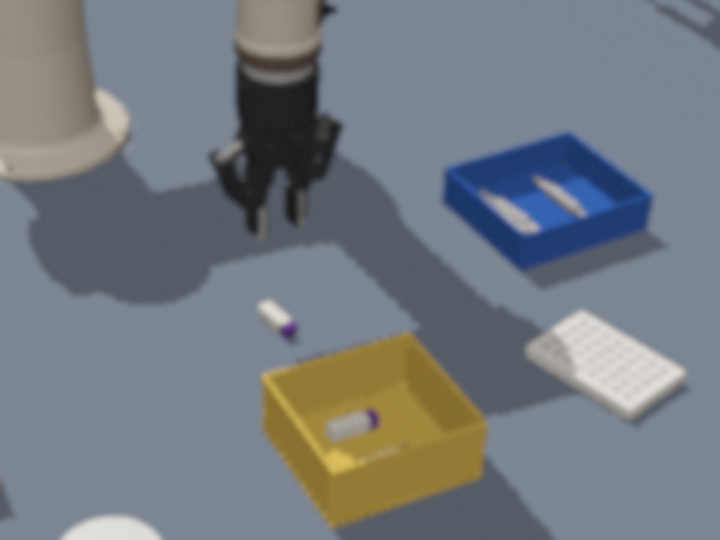

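B and C are in the tub. The knock moved the middle instrument inside the tray, beside the forceps, but it's still in the tray. Cuvette A hasn't moved, so I'll grasp it.

Emit:
jog_arm(
  plan=[
    {"jaw":-0.2,"dx":-0.002,"dy":0.03,"dz":0.001,"roll":0},
    {"jaw":-0.2,"dx":-0.002,"dy":0.06,"dz":0.001,"roll":0},
    {"jaw":-0.2,"dx":-0.002,"dy":0.088,"dz":0.001,"roll":0},
    {"jaw":-0.2,"dx":-0.002,"dy":0.101,"dz":0.001,"roll":0},
    {"jaw":-0.2,"dx":-0.002,"dy":0.107,"dz":0.001,"roll":0},
    {"jaw":-1,"dx":-0.002,"dy":0.107,"dz":0.001,"roll":0},
    {"jaw":-1,"dx":-0.002,"dy":0.107,"dz":0.001,"roll":0},
    {"jaw":-1,"dx":-0.002,"dy":0.107,"dz":0.001,"roll":0},
    {"jaw":-1,"dx":-0.002,"dy":0.107,"dz":0.001,"roll":0},
    {"jaw":-1,"dx":-0.002,"dy":0.107,"dz":0.001,"roll":0},
  ],
)

```text
t: 24.73
tool_pos: [0.464, 0.0241, 0.0079]
orientation: [0.002, 2.22, -2.221]
force: [0.2, -0.3, 0.6]
width: 0.0117
```

Emit:
jog_arm(
  plan=[
    {"jaw":-1,"dx":0,"dy":-0.01,"dz":0,"roll":0},
    {"jaw":-1,"dx":0,"dy":-0.04,"dz":0,"roll":0},
    {"jaw":-1,"dx":0,"dy":-0.08,"dz":0,"roll":0},
    {"jaw":-1,"dx":0,"dy":-0.11,"dz":0,"roll":0},
    {"jaw":-1,"dx":0,"dy":-0.12,"dz":0,"roll":0},
    {"jaw":-1,"dx":0,"dy":-0.12,"dz":0,"roll":0},
    {"jaw":-1,"dx":0,"dy":-0.12,"dz":0,"roll":0},
  ],
)

```text
t: 25.32
tool_pos: [0.463, 0.0243, 0.127]
orientation: [0.001, 2.221, -2.221]
force: [-0.4, -0.6, -0.5]
width: 0.0117
```

```bash
python3 -c "
from h import *
plan((.663,-.01,.14,-9),(.665,.035,.13,-99))"
```

```text
t 25.32 tcp [0.463  0.0243 0.127 ] jawdeg -90.0 tilt [ 0.001 -0.    -1.   ] w 0.0117 F [-0.4 -0.6 -0.5] q [-0.21 -0.02  2.01  0.    1.16  1.36]
 dx -0.200 dy -0.013 dz 0.034 roll -1.414 dist 0.203
 dx -0.202 dy -0.003 dz -0.011 roll 0.157 dist 0.202
```

Emit:
jog_arm(
  plan=[
    {"jaw":-1,"dx":-0.204,"dy":0,"dz":-0.003,"roll":0.157},
    {"jaw":-1,"dx":-0.204,"dy":0,"dz":-0.003,"roll":0.157},
    {"jaw":-1,"dx":-0.204,"dy":0,"dz":-0.003,"roll":0.157},
    {"jaw":-1,"dx":-0.204,"dy":0,"dz":-0.003,"roll":0.157},
    {"jaw":-1,"dx":-0.204,"dy":0,"dz":-0.003,"roll":0.157},
    {"jaw":-1,"dx":-0.204,"dy":0,"dz":-0.003,"roll":0.157},
    {"jaw":-1,"dx":-0.204,"dy":0,"dz":-0.003,"roll":0.157},
    {"jaw":-1,"dx":-0.204,"dy":0,"dz":-0.003,"roll":0.157},
    {"jaw":-1,"dx":-0.204,"dy":0,"dz":-0.003,"roll":0.157},
  ],
)

```text
t: 26.07
tool_pos: [0.6652, 0.0274, 0.1256]
orientation: [-0.165, -2.138, 2.138]
force: [-0.8, 0.9, 0.4]
width: 0.0117
```

Emit:
jog_arm(
  plan=[
    {"jaw":-1,"dx":0,"dy":0.03,"dz":0,"roll":0},
    {"jaw":-1,"dx":0,"dy":0.06,"dz":0,"roll":0},
    {"jaw":-1,"dx":0,"dy":0.085,"dz":0,"roll":0},
    {"jaw":-1,"dx":0,"dy":0.097,"dz":0,"roll":0},
    {"jaw":-1,"dx":0,"dy":0.1,"dz":0,"roll":0},
    {"jaw":-1,"dx":0,"dy":0.1,"dz":0,"roll":0},
    {"jaw":-0.4,"dx":0,"dy":0.1,"dz":0,"roll":0},
    {"jaw":-0.4,"dx":0,"dy":0.1,"dz":0,"roll":0},
    {"jaw":-0.4,"dx":0,"dy":0.1,"dz":0,"roll":0},
    {"jaw":-0.4,"dx":0,"dy":0.1,"dz":0,"roll":0},
  ],
)

```text
t: 26.9
tool_pos: [0.668, 0.0271, 0.0284]
orientation: [-0.171, -2.141, 2.141]
force: [-0.2, -0.3, -1.1]
width: 0.0254
```

Emit:
jog_arm(
  plan=[
    {"jaw":-0.4,"dx":0,"dy":-0.02,"dz":0,"roll":0},
    {"jaw":-0.4,"dx":0,"dy":-0.05,"dz":0,"roll":0},
    {"jaw":-0.2,"dx":0,"dy":-0.09,"dz":0,"roll":0},
    {"jaw":-0.2,"dx":0,"dy":-0.13,"dz":0,"roll":0},
    {"jaw":-0.2,"dx":0,"dy":-0.15,"dz":0,"roll":0},
    {"jaw":-0.2,"dx":0,"dy":-0.15,"dz":0,"roll":0},
    {"jaw":-0.2,"dx":0,"dy":-0.15,"dz":0,"roll":0},
  ],
)

```text
t: 27.48
tool_pos: [0.6683, 0.0271, 0.1795]
orientation: [-0.174, -2.141, 2.142]
force: [-0.7, -0.4, -0.2]
width: 0.0338
```

```bash
python3 -c "
from h import *
plan((.4405,-.438,.18,-98.5),(.4405,-.438,.18,81.5))"
```

```text
t 27.48 tcp [0.6683 0.0271 0.1795] jawdeg -99.0 tilt [ 0.005 -0.001 -1.   ] w 0.0338 F [-0.7 -0.4 -0.2] q [-0.14  0.43  1.37 -0.    1.34  1.59]
 dx 0.152 dy -0.001 dz 0.495 roll -0.009 dist 0.518
 dx 0.152 dy -0.001 dz 0.495 roll -0.009 dist 0.518
```

Emit:
jog_arm(
  plan=[
    {"jaw":-0.2,"dx":0.152,"dy":0,"dz":0.495,"roll":0},
    {"jaw":-0.2,"dx":0.152,"dy":0,"dz":0.495,"roll":0},
    {"jaw":-0.2,"dx":0.152,"dy":0,"dz":0.495,"roll":0},
    {"jaw":-0.2,"dx":0.152,"dy":0,"dz":0.495,"roll":0},
    {"jaw":-0.2,"dx":0.152,"dy":0,"dz":0.495,"roll":0},
    {"jaw":-0.2,"dx":0.152,"dy":0,"dz":0.495,"roll":0},
    {"jaw":-0.2,"dx":0.152,"dy":0,"dz":0.495,"roll":0},
    {"jaw":-0.2,"dx":0.152,"dy":0,"dz":0.495,"roll":0},
    {"jaw":-0.2,"dx":0.152,"dy":0,"dz":0.495,"roll":0},
    {"jaw":-0.2,"dx":0.152,"dy":0,"dz":0.495,"roll":0},
  ],
)

```text
t: 28.32
tool_pos: [0.4818, -0.3478, 0.1748]
orientation: [-0.166, -2.141, 2.136]
force: [0.9, -0.3, 0.6]
width: 0.0341
```

Emit:
jog_arm(
  plan=[
    {"jaw":-0.2,"dx":0.02,"dy":0,"dz":0.06,"roll":0},
    {"jaw":-0.2,"dx":0.02,"dy":0,"dz":0.06,"roll":0},
    {"jaw":-0.2,"dx":0.02,"dy":0,"dz":0.06,"roll":0},
    {"jaw":-0.2,"dx":0.02,"dy":0,"dz":0.06,"roll":0},
    {"jaw":-0.2,"dx":0.02,"dy":0,"dz":0.06,"roll":0},
  ],
)

```text
t: 28.73
tool_pos: [0.4545, -0.4019, 0.1754]
orientation: [-0.167, -2.142, 2.136]
force: [0.3, -0.4, 0.6]
width: 0.0341
```

```bash
python3 -c "
from h import *
d=snap('top','t7');im=d['pixels'];cv2.imwrite('pics/t7c.png',np.vstack([cv2.resize(im[150:360,75:380],None,fx=2.2,fy=2.2,interpolation=cv2.INTER_CUBIC)]))
plan((.4405,-.4385,.10,-98.5),(.4405,-.4385,.068,-98.5))"
```

```text
t 28.78 tcp [ 0.4549 -0.4016  0.1757] jawdeg -98.9 tilt [-0.001  0.002 -1.   ] w 0.0343 F [1.1 0.6 0.2] q [-0.92  0.29  1.56  0.    1.3   0.8 ]
 dx 0.008 dy 0.076 dz 0.039 roll -0.008 dist 0.085
 dx 0.008 dy 0.108 dz 0.039 roll -0.008 dist 0.115
```

View pics/t7c.png

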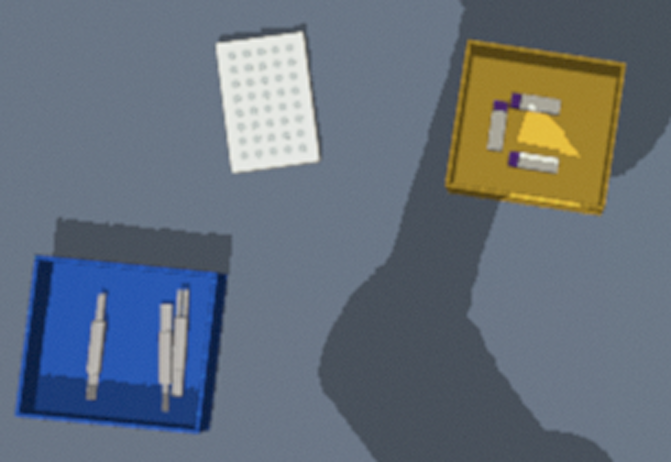

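All three cuvettes are in the tub and all three instruments in the tray. On to the catch.

Emit:
jog_arm(
  plan=[
    {"jaw":-0.2,"dx":0.008,"dy":0,"dz":0.039,"roll":-0.008},
    {"jaw":-0.2,"dx":0.008,"dy":0,"dz":0.039,"roll":-0.008},
    {"jaw":-0.2,"dx":0.008,"dy":0.03,"dz":0.039,"roll":-0.008},
    {"jaw":-0.2,"dx":0.008,"dy":0.06,"dz":0.039,"roll":-0.008},
    {"jaw":-0.2,"dx":0.008,"dy":0.076,"dz":0.039,"roll":-0.008},
    {"jaw":-0.2,"dx":0.008,"dy":0.076,"dz":0.039,"roll":-0.008},
    {"jaw":-0.2,"dx":0.008,"dy":0.076,"dz":0.039,"roll":-0.008},
  ],
)

```text
t: 29.37
tool_pos: [0.4409, -0.4388, 0.1]
orientation: [-0.157, -2.146, 2.142]
force: [0.1, -0.7, 0.0]
width: 0.0339
```

```bash
python3 -c "
from h import *
for n in('scene','top'):
    d=snap(n,n+'8');im=d['pixels'];b=(110,225,230,320) if n=='scene' else (430,260,550,355)
    c=im[b[1]:b[3],b[0]:b[2]];cv2.imwrite('pics/%s8c.png'%n,cv2.resize(c,None,fx=5,fy=5,interpolation=cv2.INTER_CUBIC))
a=[cv2.imread('pics/%s8c.png'%n) for n in('scene','top')];cv2.imwrite('pics/8c.png',cv2.resize(np.vstack(a),None,fx=.6,fy=.6))
plan((.4405,-.4385,.068,-98.5))"
```

```text
t 29.47 tcp [ 0.4419 -0.4409  0.1027] jawdeg -98.5 tilt [ 0.002 -0.002 -1.   ] w 0.0342 F [0.7 0.2 1.2] q [-0.98  0.4   1.56 -0.    1.17  0.74]
 dx 0.002 dy 0.035 dz -0.002 roll 0.000 dist 0.035
```

View pics/8c.png

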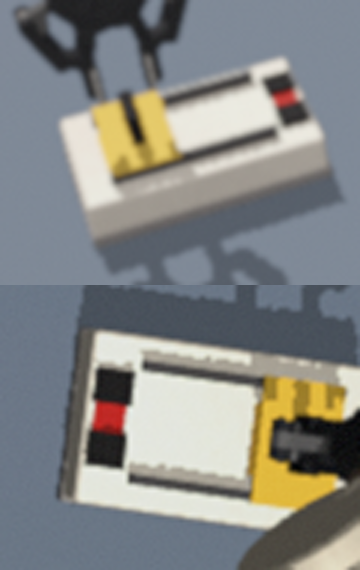

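The fingers straddle the tab and the window is red. I'll descend and pinch.

Emit:
jog_arm(
  plan=[
    {"jaw":-0.2,"dx":0.002,"dy":0.012,"dz":-0.002,"roll":0},
    {"jaw":-0.2,"dx":0.002,"dy":0.024,"dz":-0.002,"roll":0},
    {"jaw":-0.2,"dx":0.002,"dy":0.033,"dz":-0.002,"roll":0},
    {"jaw":-0.2,"dx":0.002,"dy":0.033,"dz":-0.002,"roll":0},
    {"jaw":-1,"dx":0.002,"dy":0.033,"dz":-0.002,"roll":0},
    {"jaw":-1,"dx":0.002,"dy":0.033,"dz":-0.002,"roll":0},
    {"jaw":-1,"dx":0.002,"dy":0.033,"dz":-0.002,"roll":0},
    {"jaw":-1,"dx":0.002,"dy":0.033,"dz":-0.002,"roll":0},
    {"jaw":-1,"dx":0.002,"dy":0.033,"dz":-0.002,"roll":0},
    {"jaw":-1,"dx":0.002,"dy":0.033,"dz":-0.002,"roll":0},
  ],
)

```text
t: 30.3
tool_pos: [0.439, -0.4384, 0.068]
orientation: [-0.16, -2.143, 2.144]
force: [-0.8, -1.4, -1.1]
width: 0.011
```

Emit:
jog_arm(
  plan=[
    {"jaw":-1,"dx":0,"dy":0,"dz":-0.008,"roll":0},
    {"jaw":-1,"dx":0,"dy":0,"dz":-0.018,"roll":0},
    {"jaw":-1,"dx":0,"dy":0,"dz":-0.028,"roll":0},
    {"jaw":-1,"dx":0,"dy":0,"dz":-0.038,"roll":0},
    {"jaw":-1,"dx":0,"dy":0,"dz":-0.048,"roll":0},
    {"jaw":-1,"dx":0,"dy":0,"dz":-0.056,"roll":0},
    {"jaw":-1,"dx":0,"dy":0,"dz":-0.062,"roll":0},
    {"jaw":-1,"dx":0,"dy":0,"dz":-0.066,"roll":0},
    {"jaw":-1,"dx":0,"dy":0,"dz":-0.068,"roll":0},
    {"jaw":-1,"dx":0,"dy":0,"dz":-0.068,"roll":0},
  ],
)

```text
t: 31.13
tool_pos: [0.4491, -0.3707, 0.068]
orientation: [-0.16, -2.144, 2.144]
force: [-1.8, -0.4, -0.1]
width: 0.0108
```

Emit:
jog_arm(
  plan=[
    {"jaw":-1,"dx":0,"dy":0,"dz":-0.001,"roll":0},
    {"jaw":-1,"dx":0,"dy":0,"dz":-0.002,"roll":0},
    {"jaw":-1,"dx":0,"dy":0,"dz":-0.003,"roll":0},
    {"jaw":-1,"dx":0,"dy":0,"dz":-0.0035,"roll":0},
    {"jaw":-1,"dx":0,"dy":0,"dz":-0.0035,"roll":0},
  ],
)

```text
t: 31.55
tool_pos: [0.4492, -0.3705, 0.068]
orientation: [-0.161, -2.138, 2.15]
force: [-3.3, -10.8, -5.9]
width: 0.0106
```

At the stop: the force rose with no further travel. I'll release and lift.

Emit:
jog_arm(
  plan=[
    {"jaw":-1,"dx":0,"dy":0,"dz":0.002,"roll":0},
    {"jaw":-0.3,"dx":0,"dy":0,"dz":0.003,"roll":0},
    {"jaw":-0.3,"dx":0,"dy":0,"dz":0.003,"roll":0},
    {"jaw":-0.3,"dx":0,"dy":0,"dz":0.003,"roll":0},
    {"jaw":-0.3,"dx":0,"dy":-0.02,"dz":0.003,"roll":0},
    {"jaw":-0.3,"dx":0,"dy":-0.05,"dz":0.003,"roll":0},
    {"jaw":-0.3,"dx":0,"dy":-0.075,"dz":0.003,"roll":0},
    {"jaw":-0.3,"dx":0,"dy":-0.075,"dz":0.003,"roll":0},
    {"jaw":-0.3,"dx":0,"dy":-0.075,"dz":0.003,"roll":0},
  ],
)

```text
t: 32.3
tool_pos: [0.4504, -0.3712, 0.145]
orientation: [-0.163, -2.143, 2.148]
force: [-0.5, 0.8, -0.2]
width: 0.0298
```

```bash
python3 -c "
from h import *
plan((.4395,-.4405,.14,-98.5),(.4395,-.4405,.056,-98.5))"
```

```text
t 32.3 tcp [ 0.4504 -0.3712  0.145 ] jawdeg -98.5 tilt [ 0.003 -0.003 -1.   ] w 0.0298 F [-0.5  0.8 -0.2] q [-0.9   0.26  1.66  0.    1.22  0.82]
 dx 0.001 dy 0.005 dz 0.070 roll -0.000 dist 0.07
 dx 0.001 dy 0.089 dz 0.070 roll -0.000 dist 0.113
```

Emit:
jog_arm(
  plan=[
    {"jaw":-1,"dx":0.001,"dy":0,"dz":0.035,"roll":0},
    {"jaw":-1,"dx":0.001,"dy":0,"dz":0.07,"roll":0},
    {"jaw":-1,"dx":0.001,"dy":0,"dz":0.07,"roll":0},
    {"jaw":-1,"dx":0.001,"dy":0.03,"dz":0.07,"roll":0},
    {"jaw":-1,"dx":0.001,"dy":0.06,"dz":0.07,"roll":0},
    {"jaw":-1,"dx":0.001,"dy":0.075,"dz":0.07,"roll":0},
    {"jaw":-1,"dx":0.001,"dy":0.08,"dz":0.07,"roll":0},
    {"jaw":-1,"dx":0.001,"dy":0.08,"dz":0.07,"roll":0},
    {"jaw":-1,"dx":0.001,"dy":0.08,"dz":0.07,"roll":0},
  ],
)

```text
t: 33.05
tool_pos: [0.438, -0.4393, 0.063]
orientation: [-0.16, -2.144, 2.144]
force: [0.0, -0.5, 0.3]
width: 0.0
```

```bash
python3 -c "
from h import *
d=snap('scene','s9');cv2.imwrite('pics/s9c.png',cv2.resize(d['pixels'][215:320,110:240],None,fx=5,fy=5,interpolation=cv2.INTER_CUBIC))
plan((.4395,-.4405,.046,-98.5))"
```

```text
t 33.1 tcp [ 0.4384 -0.44    0.064 ] jawdeg -98.5 tilt [ 0.001 -0.002 -1.   ] w 0.0001 F [-0.2 -0.1  0.1] q [-0.98  0.45  1.59  0.    1.1   0.74]
 dx -0.001 dy 0.018 dz 0.000 roll -0.001 dist 0.018
```

View pics/s9c.png

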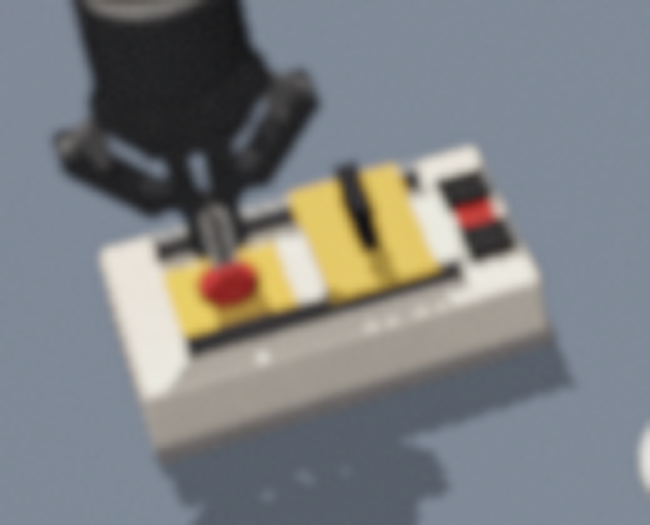

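The catch is fully aside and the shut fingers are right above the red button at (228,285). Pressing slowly.

Emit:
jog_arm(
  plan=[
    {"jaw":-1,"dx":-0.001,"dy":0.006,"dz":0,"roll":0},
    {"jaw":-1,"dx":-0.001,"dy":0.01,"dz":0,"roll":0},
    {"jaw":-1,"dx":-0.001,"dy":0.013,"dz":0,"roll":0},
    {"jaw":-1,"dx":-0.001,"dy":0.015,"dz":0,"roll":0},
    {"jaw":-1,"dx":-0.001,"dy":0.017,"dz":0,"roll":0},
    {"jaw":-1,"dx":-0.001,"dy":0.018,"dz":0,"roll":0},
    {"jaw":-1,"dx":-0.001,"dy":0.019,"dz":0,"roll":0},
    {"jaw":-1,"dx":-0.001,"dy":0.019,"dz":0,"roll":0},
  ],
)

```text
t: 33.77
tool_pos: [0.4394, -0.4404, 0.046]
orientation: [-0.161, -2.143, 2.146]
force: [-1.3, 2.5, 13.6]
width: -0.0002
```

```bash
cat > win.py <<'E'
from h import *
d=get_image('top');im=d['pixels'];hsv=cv2.cvtColor(im,cv2.COLOR_BGR2HSV)[285:330,445:485]
s=(hsv[...,1]>120)&(hsv[...,2]>60);h=hsv[...,0][s];print('red',((h<10)|(h>170)).sum(),'green',((h>40)&(h<90)).sum())
plan()
E
python3 win.py
```

```text
red 0 green 91
t 33.82 tcp [ 0.4395 -0.4404  0.046 ] jawdeg -98.5 tilt [ 0.001 -0.001 -1.   ] w -0.0 F [-2.   3.1 12. ] q [-0.98  0.48  1.59  0.    1.07  0.74]
```

The window is green, and 12 N against 4 N means the button is at its stop. Lift and go back to the tab.

Emit:
jog_arm(
  plan=[
    {"jaw":-1,"dx":0,"dy":-0.03,"dz":0,"roll":0},
    {"jaw":-1,"dx":0,"dy":-0.07,"dz":0,"roll":0},
    {"jaw":-0.3,"dx":0,"dy":-0.1,"dz":0,"roll":0},
    {"jaw":-0.3,"dx":0,"dy":-0.1,"dz":0,"roll":0},
    {"jaw":-0.3,"dx":0,"dy":-0.1,"dz":-0.035,"roll":0},
    {"jaw":-0.3,"dx":0,"dy":-0.1,"dz":-0.07,"roll":0},
    {"jaw":-0.3,"dx":0,"dy":-0.1,"dz":-0.07,"roll":0},
    {"jaw":-0.3,"dx":0,"dy":-0.1,"dz":-0.07,"roll":0},
    {"jaw":-0.3,"dx":0,"dy":-0.1,"dz":-0.07,"roll":0},
  ],
)

```text
t: 34.57
tool_pos: [0.449, -0.3705, 0.1434]
orientation: [-0.159, -2.144, 2.144]
force: [0.2, -0.9, 0.8]
width: 0.0302
```

```bash
python3 -c "
from h import *
plan((.4495,-.3705,.068,-98.5))"
```

```text
t 34.57 tcp [ 0.449  -0.3705  0.1434] jawdeg -98.5 tilt [-0.001  0.    -1.   ] w 0.0302 F [ 0.2 -0.9  0.8] q [-0.9   0.26  1.66 -0.    1.22  0.82]
 dx -0.001 dy 0.075 dz -0.000 roll -0.000 dist 0.075
```

Emit:
jog_arm(
  plan=[
    {"jaw":-0.3,"dx":0,"dy":0.03,"dz":0,"roll":0},
    {"jaw":-0.3,"dx":0,"dy":0.055,"dz":0,"roll":0},
    {"jaw":-0.3,"dx":0,"dy":0.07,"dz":0,"roll":0},
    {"jaw":-0.3,"dx":0,"dy":0.074,"dz":0,"roll":0},
    {"jaw":-0.3,"dx":0,"dy":0.074,"dz":0,"roll":0},
    {"jaw":-1,"dx":0,"dy":0.074,"dz":0,"roll":0},
    {"jaw":-1,"dx":0,"dy":0.074,"dz":0,"roll":0},
    {"jaw":-1,"dx":0,"dy":0.074,"dz":0,"roll":0},
    {"jaw":-1,"dx":0,"dy":0.074,"dz":0,"roll":0},
    {"jaw":-1,"dx":0,"dy":0.074,"dz":0,"roll":0},
  ],
)

```text
t: 35.4
tool_pos: [0.4498, -0.3717, 0.0714]
orientation: [-0.162, -2.142, 2.148]
force: [-0.6, -1.6, 4.2]
width: 0.0104
```

Emit:
jog_arm(
  plan=[
    {"jaw":-1,"dx":0,"dy":0,"dz":0.008,"roll":0},
    {"jaw":-1,"dx":0,"dy":0,"dz":0.018,"roll":0},
    {"jaw":-1,"dx":0,"dy":0,"dz":0.028,"roll":0},
    {"jaw":-1,"dx":0,"dy":0,"dz":0.038,"roll":0},
    {"jaw":-1,"dx":0,"dy":0,"dz":0.048,"roll":0},
    {"jaw":-1,"dx":0,"dy":0,"dz":0.056,"roll":0},
    {"jaw":-1,"dx":0,"dy":0,"dz":0.062,"roll":0},
    {"jaw":-1,"dx":0,"dy":0,"dz":0.066,"roll":0},
    {"jaw":-1,"dx":0,"dy":0,"dz":0.069,"roll":0},
    {"jaw":-1,"dx":0,"dy":0,"dz":0.069,"roll":0},
  ],
)

```text
t: 36.23
tool_pos: [0.4396, -0.4398, 0.0714]
orientation: [-0.163, -2.143, 2.146]
force: [-1.1, -0.4, 5.3]
width: 0.0103
```

Emit:
jog_arm(
  plan=[
    {"jaw":-1,"dx":0,"dy":0,"dz":0.001,"roll":0},
    {"jaw":-1,"dx":0,"dy":0,"dz":0.002,"roll":0},
    {"jaw":-1,"dx":0,"dy":0,"dz":0.003,"roll":0},
    {"jaw":-1,"dx":0,"dy":0,"dz":0.004,"roll":0},
    {"jaw":-1,"dx":0,"dy":0,"dz":0.004,"roll":0},
  ],
)

```text
t: 36.65
tool_pos: [0.4395, -0.4403, 0.0713]
orientation: [-0.161, -2.15, 2.139]
force: [-0.7, 11.1, 12.0]
width: 0.0105
```

At the closed stop. Release, lift and check.

Emit:
jog_arm(
  plan=[
    {"jaw":-1,"dx":0,"dy":0,"dz":-0.002,"roll":0},
    {"jaw":-0.3,"dx":0,"dy":0,"dz":-0.003,"roll":0},
    {"jaw":-0.3,"dx":0,"dy":0,"dz":-0.003,"roll":0},
    {"jaw":-0.3,"dx":0,"dy":0,"dz":-0.003,"roll":0},
    {"jaw":-0.3,"dx":0,"dy":-0.02,"dz":-0.003,"roll":0},
    {"jaw":-0.3,"dx":0,"dy":-0.05,"dz":-0.003,"roll":0},
    {"jaw":-0.3,"dx":0,"dy":-0.09,"dz":-0.003,"roll":0},
    {"jaw":-0.3,"dx":0,"dy":-0.13,"dz":-0.003,"roll":0},
    {"jaw":-0.3,"dx":0,"dy":-0.15,"dz":-0.003,"roll":0},
  ],
)

```text
t: 37.4
tool_pos: [0.4399, -0.4414, 0.2256]
orientation: [-0.166, -2.14, 2.152]
force: [0.1, -0.8, 0.2]
width: 0.03
```

Emit:
jog_arm(
  plan=[
    {"jaw":-0.3,"dx":0.12,"dy":0,"dz":-0.1,"roll":0},
    {"jaw":-0.3,"dx":0.12,"dy":0,"dz":-0.1,"roll":0},
    {"jaw":-0.3,"dx":0.12,"dy":0,"dz":-0.1,"roll":0},
    {"jaw":-0.3,"dx":0.12,"dy":0,"dz":-0.1,"roll":0},
    {"jaw":-0.3,"dx":0.12,"dy":0,"dz":-0.1,"roll":0},
    {"jaw":-0.3,"dx":0.12,"dy":0,"dz":-0.1,"roll":0},
    {"jaw":-0.3,"dx":0.12,"dy":0,"dz":-0.1,"roll":0},
  ],
)

```text
t: 37.98
tool_pos: [0.3354, -0.3237, 0.2204]
orientation: [-0.162, -2.143, 2.146]
force: [-0.4, 0.1, 0.5]
width: 0.0303
```

```bash
python3 win.py; python3 - <<'E'
from h import *
d=snap('top','t10');im=d['pixels'];cv2.imwrite('pics/t10c.png',cv2.resize(im[140:360,70:570],None,fx=1.6,fy=1.6,interpolation=cv2.INTER_CUBIC))
h=cv2.cvtColor(im,cv2.COLOR_BGR2HSV)
m=((h[...,0]>18)&(h[...,0]<35)&(h[...,1]>150)&(h[...,2]>60)).astype(np.uint8);m[:,:440]=0
n,l,s,c=cv2.connectedComponentsWithStats(m);print([(s[i],c[i].round(1)) for i in range(1,n) if s[i,4]>100])
E
```

```text
red 0 green 91
t 38.03 tcp [ 0.3356 -0.324   0.2204] jawdeg -98.6 tilt [ 0.001 -0.001 -1.   ] w 0.0299 F [ 0.1 -0.3 -0.1] q [-1.03 -0.12  1.9   0.    1.36  0.69]
[(array([513, 291,  32,  45, 996], dtype=int32), array([527.9, 312.6]))]
```

View pics/t10c.png

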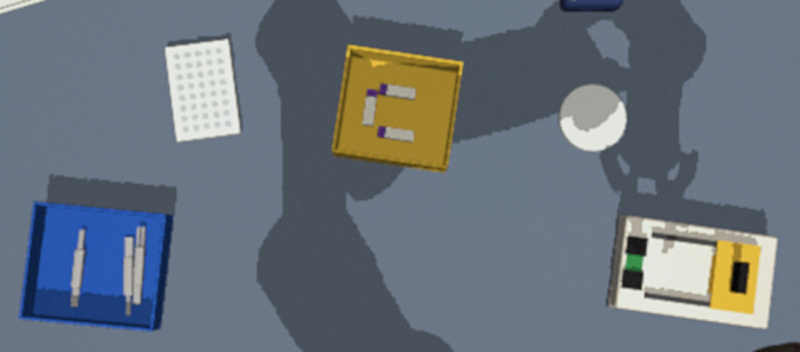

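Everything is sorted. The window is green, and the catch plate covers the same pixels as at the start (513–545, 291–336). The well plate and dish are in place, so I'll hand in.

```bash
python3 -c "
from workcell import robot
print(robot.hand_in())"
```

```text
the job is handed in; nothing more can be done
None
```

The job is done and handed in at about 38 s of the 210 s allowed. All three cuvettes went into the yellow tub and all three instruments into the blue tray. I then slid the catch fully aside, pressed the button down and slid the catch back over it.

**Final checks:**
- **Objects:** the last top picture shows every object in its container, with the well plate and dish where they were.
- **Catch:** it covers the same pixels as at the start, and I felt the end stop in both directions at about 11 N.
- **Button:** the window is green, and the press reached 12–14 N against the 4 N needed.
- **Robot:** the gripper is clear of everything.

**Two things to know:**
- **Hard contact:** the first instrument was set down too fast. The wrist force read about 102 N at the end of that move, against the 120 N limit. It could have been higher within the move, because I only see the reading at its end. I slowed every later descent.
- **Knocked instrument:** one instrument already in the tray was knocked sideways by the disturbance mid-run. It stayed in the tray, so I left it there.

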